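# Clear the shuttle, nest the tubs to their colour stripes, send it to the stop

### The arm

A 7-joint arm with a two-finger parallel gripper is mounted at the origin on the work surface. World frame = base frame: x ahead of the robot, y to its left, z up, the work surface at z = 0. Lengths are in m, angles in rad, forces in N, time in s.
With the tool pointing down it reaches from about 0.35 to 0.9 m from the base axis. Payload 7.2 kg.
Tool frame: the origin (TCP) lies on the centre line of the jaws, within the pads' length; the fingertips stand 11 mm ahead of it and the grasp point (between the pads) lies 8 mm behind it; z points along the fingers, y is the direction in which the jaws open and shut (so a half turn about z gives the same grasp; the last joint's range is limited). The gripper opens to 85 mm and grips with 20 to 120 N. Pads are 22 mm wide; open, the fingers measure 114 mm over their backs; the gripper's body (76 mm by 85 mm) begins 54 mm behind the grasp point. The pads swing forward as they close: fully open they stand 13 mm farther back than shut.
Start: joints at [1.255, 0.411, -0.013, 1.596, 0.006, 1.134, -0.082], TCP at [0.153, -0.606, 0.242] pointing down, gripper open.
Joint ranges: [-2.95, 2.95], [-0.29, 1.99], [-1.47, 1.44], [0.14, 2.54], [-1.03, 4.17], [0.13, 1.85], [-2.86, 2.86]. Speed limits (rad/s): [2.39, 2.39, 3.01, 3.01, 3.14, 3.14, 3.14].

### API

Orientations are given as a unit quaternion [w, x, y, z].
In Python, from plant import telemetry, vision, ticket gives the robot as it stands.
- The arm moves only by the tool apply_moves, never from a script. Its argument "steps" is a list of rows, each an object with "translation": the shift along the world's x, y, z each as a share of 30 mm, from -1 to 1, a list of three; "twist": the turn, a rotation vector about the world's x, y, z each as a share of 4 degrees, from -1 to 1, a list of three; "hand": the opening, from 0 (shut) to 1 (fully open). In form: [{"translation": [tx, ty, tz], "twist": [wx, wy, wz], "hand": hand}, ...]. A call has 1 to 5 rows; each row shifts and turns the commanded pose from where the row before left it; what a row does not reach is not made up. A row lasts 1/10 s, in which the tool goes at most 50 mm and 8.59 degrees, less where a joint would pass 70% of its speed; a pose out of reach is approached as far as the arm can. A call with a number of a shift or a turn outside -1 to 1 is refused whole. A call with a gripper value outside its range is refused whole. The fingers move at their own pace and stop on an object; "grip_force" is the grip in N (left out, the last holds). Time passes only in rows, so rows that do not move let the fingers close. It gives the time, the measured TCP pose, the force and the opening at its end, in the units of the state.
- telemetry.read_state(): the state, without advancing time (a new reading comes with each control period).
- vision.read_camera(name): name is "scene" or "top" or "wrist"; returns a dict with "image" (480x640x3 uint8, red, green, blue), "K" (3x3 intrinsics, pixels), "distortion" ([k1, k2, p1, p2, k3] as OpenCV has them; the pictures are not rectified), "eye" and "orientation" of the camera in the world. Camera axes: x right, y down, z forward; pixel columns grow to the right and rows downward; lengths in m; the calibration is good to about 2 mm. A picture is of the moment at which its call begins. There is no depth.
- ticket.job_done(): hands the job in, once; it reports no verdict.
The state is a dict: "clock": time; "joint_positions": joint angles; "joint_vel": joint speeds; "effort": joint torques, N m; "eef_pos": TCP position; "orientation": TCP orientation; "ft_force": force on the tool from outside, world axes, zero at the start; "wrist_torque": the same for the moment, N m; "opening": finger opening in m.
Only numpy, scipy, OpenCV 4.12 (cv2) and the standard library are available. Lean on these libraries where they do the work, as an engineer would, in place of code of your own. Each camera call takes 0.05 s, during which the arm holds its last target.

### The job

Clear up first: put every steel angle bracket, from the shuttle plate and from the bench, into the particle-board box. Then nest the tubs upright in the middle of the shuttle's round plate, largest first and each smaller one down inside it, every handle turned to point along the stripe of its own colour; only then slide the loaded shuttle gently by its black post all the way to the rubber stop, and leave the other things on the bench where they are.

Things in the scene. Friction and masses are not known exactly. Their poses are not given: they have to be found in the camera images.
- tub_red: Loose open round grey tub with a red handle: the largest tub, 120 mm outside diameter, 58 mm high to the rim, wall 3.5 mm, weighted 6 mm floor, about 200 g. Origin: centre of the underside; z up; x points out along the handle, a straight radial red bar 14 mm wide (y) and 20 mm tall lying on the rim (its top 78 mm above the underside), reaching 98 mm from the axis. May be absent.
- tub_red_tip (a point): Point in the red tub's handle, 90 mm out from the tub's axis, at mid-height of the bar. Grip the bar from above across its width, about 80 mm from the axis, which clears the larger tubs.
- tub_yellow: Loose open round grey tub with a yellow handle: the middle tub, 90 mm outside diameter, 62 mm high to the rim, wall 3.5 mm, weighted 6 mm floor, about 150 g. Origin: centre of the underside; z up; x points out along the handle, a straight radial yellow bar 14 mm wide (y) and 20 mm tall lying on the rim (its top 82 mm above the underside), reaching 98 mm from the axis. May be absent.
- tub_yellow_tip (a point): Point in the yellow tub's handle, 90 mm out from the tub's axis, at mid-height of the bar. Grip the bar from above across its width, about 80 mm from the axis, which clears the larger tubs.
- tub_blue: Loose open round grey tub with a blue handle: the smallest tub, 60 mm outside diameter, 66 mm high to the rim, wall 3.5 mm, weighted 6 mm floor, about 110 g. Origin: centre of the underside; z up; x points out along the handle, a straight radial blue bar 14 mm wide (y) and 20 mm tall lying on the rim (its top 86 mm above the underside), reaching 98 mm from the axis. May be absent.
- tub_blue_tip (a point): Point in the blue tub's handle, 90 mm out from the tub's axis, at mid-height of the bar. Grip the bar from above across its width, about 80 mm from the axis, which clears the larger tubs.
- bracket0: Loose steel angle bracket (L, 8 mm thick, 40 mm wide, about 250 g) standing on its 70 mm long foot. Origin: middle of the foot's underside; x along the foot, y across, z up. The upright leg is at the foot's +x end: mid-plane at x = 31 mm, top at z = 62 mm; grip it from above across its 8 mm (closing along x). Starts on the shuttle plate. May be absent.
- bracket1: Loose steel angle bracket (L, 8 mm thick, 40 mm wide, about 250 g) standing on its 70 mm long foot. Origin: middle of the foot's underside; x along the foot, y across, z up. The upright leg is at the foot's +x end: mid-plane at x = 31 mm, top at z = 62 mm; grip it from above across its 8 mm (closing along x). Starts on the shuttle plate. May be absent.
- bracket2: Loose steel angle bracket (L, 8 mm thick, 40 mm wide, about 250 g) standing on its 70 mm long foot. Origin: middle of the foot's underside; x along the foot, y across, z up. The upright leg is at the foot's +x end: mid-plane at x = 31 mm, top at z = 62 mm; grip it from above across its 8 mm (closing along x). Starts on the shuttle plate. May be absent.
- bracket3: Loose steel angle bracket (L, 8 mm thick, 40 mm wide, about 250 g) standing on its 70 mm long foot. Origin: middle of the foot's underside; x along the foot, y across, z up. The upright leg is at the foot's +x end: mid-plane at x = 31 mm, top at z = 62 mm; grip it from above across its 8 mm (closing along x). Starts on the bench. May be absent.
- box_in (a point): Centre of the inner floor of the open particle-board box (fixed to the bench): inside 140 mm (x) by 208 mm (y), walls 9 mm thick, rim 46 mm above this floor, floor 9 mm above the bench. Axes are the box's own.
- shuttle (a joint): Position (m) of the shuttle on its straight track: 0 at the right-hand end, 0.150 against the rubber stop block at the left-hand end of the track. It slides along the +y axis of plate_center; needs about 2 to 3 N and stays where it is left.
- plate_center (a point): Centre of the top face of the shuttle's round white plate (196 mm diameter, flat, 40 mm above the bench). Its x points away from the robot, roughly, its y along the track towards the stop, z up. Red stripe along its +x, yellow along +y, blue along -y, each 18 mm wide, running from 57 to 97 mm from the centre.
- mark_red (a point): Point on the middle line of the shuttle plate's red stripe, 90 mm from the plate's centre along its +x.
- mark_yellow (a point): Point on the middle line of the shuttle plate's yellow stripe, 90 mm from the plate's centre along its +y.
- mark_blue (a point): Point on the middle line of the shuttle plate's blue stripe, 90 mm from the plate's centre along its -y.
- post (a point): The shuttle's push post: an upright black round post, 20 mm diameter, beside the plate at its near left (90 mm towards the robot and 90 mm towards the stop from the plate centre); this point is on its axis, 16 mm below its top (its top is 136 mm above the bench).
- tape_roll: Bystander, leave alone: a roll of brown packing tape lying flat, 96 mm across, 45 mm high. Origin: centre of the underside.
- big_bolt: Bystander, leave alone: a big steel bolt standing on its head, 93 mm high. Origin: centre of the underside.
- jar: Bystander, leave alone: a screw-top jar, 60 mm across, 85 mm high. Origin: centre of the underside.
- carton: Bystander, leave alone: a small closed cardboard carton, 100 by 120 by 70 mm. Origin: centre of the underside.
- spray_can: Bystander, leave alone: a green spray can, 64 mm across, 150 mm high. Origin: centre of the underside.
Things that resemble listed ones, but are neither listed nor needed, are in the scene too. Leave any purple look-alike of the bracket0 alone.

How it is judged:
By the outcome, as a careful person would: the job done as asked, in the order asked, and still so for the second after the job is handed in, with the robot touching nothing.
Of tub_red, tub_yellow, tub_blue only 2 to 3 are there at a start; the rules pass over those that are not, and their reading is None.
Of bracket0, bracket1, bracket2, bracket3 only 3 to 4 are there at a start; the rules pass over those that are not, and their reading is None.
At some moment in a run one of tub_red, tub_yellow, tub_blue may be knocked a few centimetres aside while the robot is not near it.
It also fails if it takes over 210 s, if anything falls off the work surface, if the arm or the gripper's body presses on something with over 40 N, if the wrist force passes 120 N, or if a joint passes its speed limit or range.

## Working session

There is one attempt and no reset: what is moved stays moved. The work goes in short steps, Python scripts to look and compute and a tool call to move; the robot and the scene stay as the last step left them, time stands still between calls to the robot, and variables do not carry over. Pictures are saved under pics/ and viewed, and the job is handed in when it is done.

Besides the shell and the picture viewer there is one more tool, called after "Call:" as name([rows], argument=value, ...), one row to a line, values as JSON. apply_moves: Moves the arm, as the interface text tells. Shift numbers are shares of 30 mm and turn numbers shares of 4 degrees, none past 1 either way. Its arguments: {"type":"object","properties":{"steps":{"type":"array"},"grip_force":{"type":"number"}},"required":["steps"]}

```bash
ls; mkdir -p pics; python3 - <<'E'
from plant import telemetry, vision
import cv2
print(telemetry.read_state())
for n in ["scene","top","wrist"]:
    c=vision.read_camera(n)
    cv2.imwrite(f"pics/{n}0.png",c["image"][:,:,::-1])
    print(n,c["K"],c["distortion"],c["eye"],c["orientation"])
E
```

```text
pics
{'clock': 0.0, 'joint_positions': array([ 1.25480676,  0.41189832, -0.01275566,  1.59703472,  0.00559778,
        1.13433252, -0.08218924]), 'joint_vel': array([-0.00095029,  0.00241021,  0.00095454, -0.00073064,  0.00118255,
        0.00032171, -0.00059029]), 'effort': array([-7.33236830e-04, -6.00632215e+01,  6.82302564e-01, -2.99409896e+01,
        1.37953475e-02,  1.08326651e-02,  7.64413198e-05]), 'eef_pos': array([ 0.15315521, -0.60544344,  0.24145764]), 'orientation': array([-8.04991314e-04,  9.92329922e-01,  1.23614945e-01, -1.49163026e-04]), 'ft_force': array([-0.77364412,  0.14422233,  0.25332919]), 'wrist_torque': array([-0.03423857, -0.02695409,  0.01308833]), 'opening': 0.08574426229266491}
scene [[510.55421385   0.         319.30525226]
 [  0.         510.55421385 241.66088811]
 [  0.           0.           1.        ]] [-0.12189094  0.          0.          0.          0.        ] [ 1.01153795 -0.62929207  0.86889843] [-0.38287116  0.87269757  0.27661176 -0.12367114]
top [[515.29957306   0.         322.30493693]
 [  0.         515.29957306 242.73687272]
 [  0.           0.           1.        ]] [-0.00180005  0.          0.          0.          0.        ] [0.410724   0.03720915 1.3842072 ] [ 0.03928816 -0.70624347  0.70646369 -0.02420022]
wrist [[415.25980319   0.         325.42289227]
 [  0.         415.25980319 246.49350605]
 [  0.           0.           1.        ]] [-0.0026528  0.         0.         0.         0.       ] [ 0.22051999 -0.58765764  0.37212689] [ 0.10870447  0.78181353 -0.60783086 -0.08655969]
```

View pics/scene0.png

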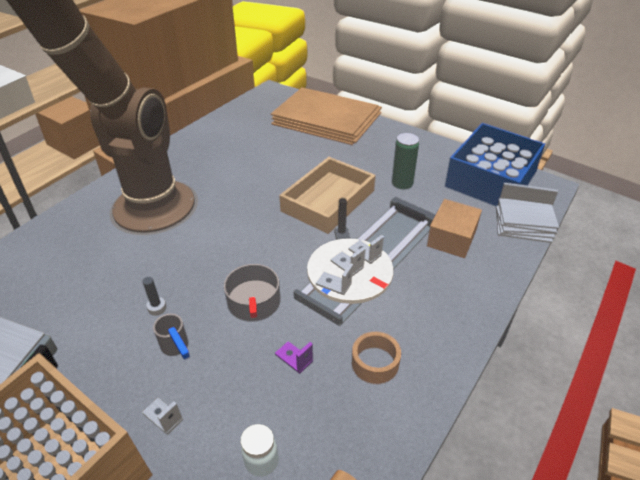

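View pics/top0.png

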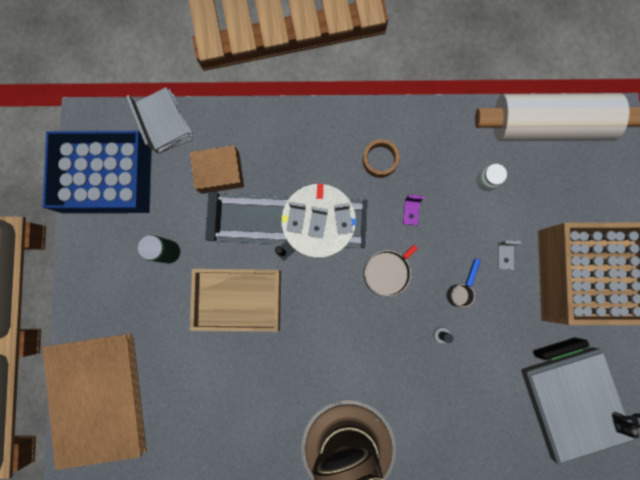

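View pics/wrist0.png

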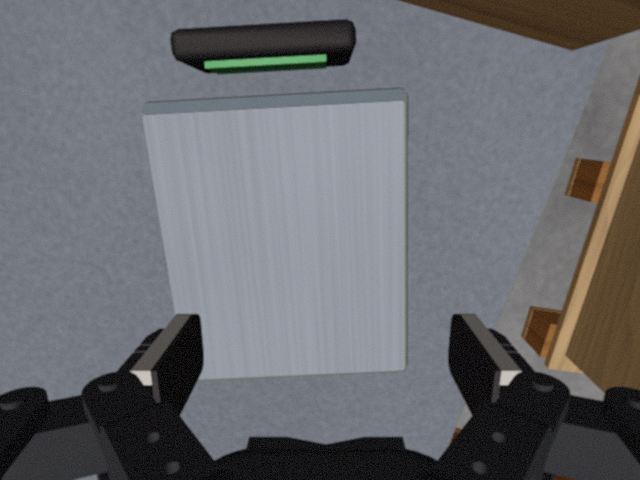

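```bash
cat > h.py <<'E'
import numpy as np, cv2
from scipy.spatial.transform import Rotation as R
from plant import telemetry, vision
def cam(n):
    return vision.read_camera(n)
def rot(q): return R.from_quat([q[1],q[2],q[3],q[0]]).as_matrix()
def ray(c,px):
    p=cv2.undistortPoints(np.array(px,float).reshape(-1,1,2),c["K"],np.array(c["distortion"])).reshape(-1,2)
    d=np.c_[p,np.ones(len(p))]@rot(c["orientation"]).T
    return np.array(c["eye"]),d
def plane(c,px,z):
    e,d=ray(c,px); return e+d*((z-e[2])/d[:,2])[:,None]
def proj(c,P):
    Rm=rot(c["orientation"]); rv=cv2.Rodrigues(Rm.T)[0]; t=-Rm.T@np.array(c["eye"])
    return cv2.projectPoints(np.array(P,float).reshape(-1,3),rv,t,c["K"],np.array(c["distortion"]))[0].reshape(-1,2)
def tri(c1,p1,c2,p2):
    e1,d1=ray(c1,[p1]);e2,d2=ray(c2,[p2]);d1=d1[0];d2=d2[0]
    A=np.c_[d1,-d2];s=np.linalg.lstsq(A,e2-e1,rcond=None)[0]
    a=e1+s[0]*d1;b=e2+s[1]*d2
    return (a+b)/2,np.linalg.norm(a-b)
def save(c,name,crop=None,s=1):
    im=c["image"][:,:,::-1]
    if crop: x0,y0,x1,y1=crop; im=im[y0:y1,x0:x1]
    cv2.imwrite(f"pics/{name}.png",cv2.resize(im,None,fx=s,fy=s,interpolation=cv2.INTER_CUBIC))
E
python3 - <<'E'
from h import *
c=cam("top"); s=cam("scene")
print("base",proj(c,[[0,0,0]]),proj(s,[[0,0,0]]))
save(c,"t1",(270,175,400,265),6); save(c,"t2",(350,180,530,320),4)
save(s,"s1",(290,200,440,320),5); save(s,"s2",(130,250,330,450),3)
E
```

```text
base [[347.84133264 447.60387141]] [[153.98990512 205.28477726]]
```

View pics/t1.png

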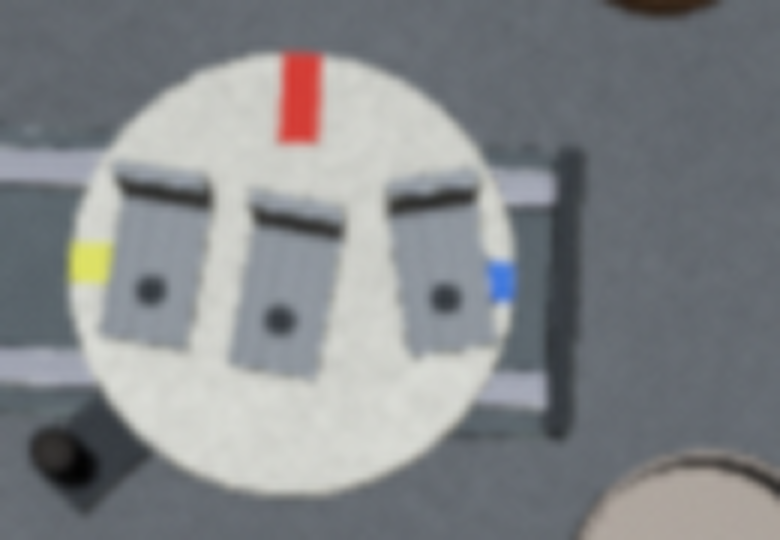

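View pics/t2.png

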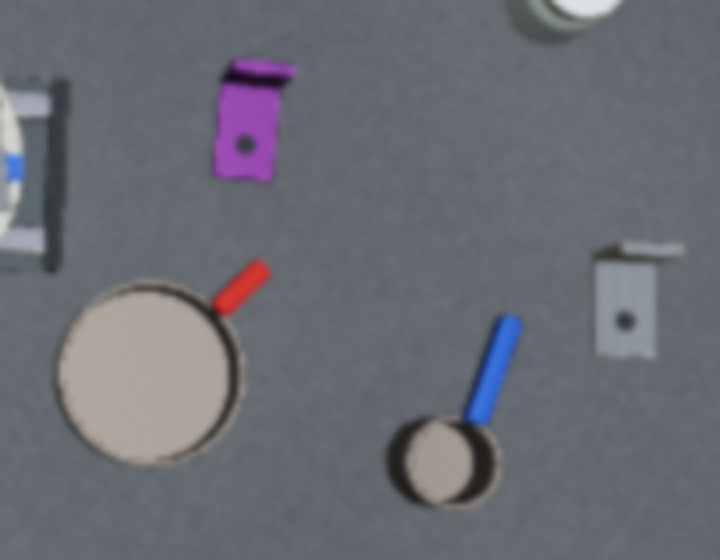

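View pics/s1.png

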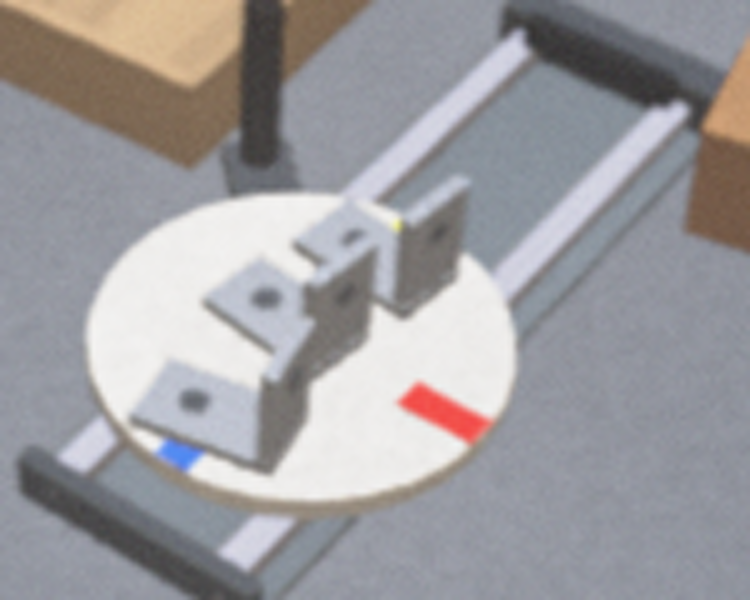

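View pics/s2.png

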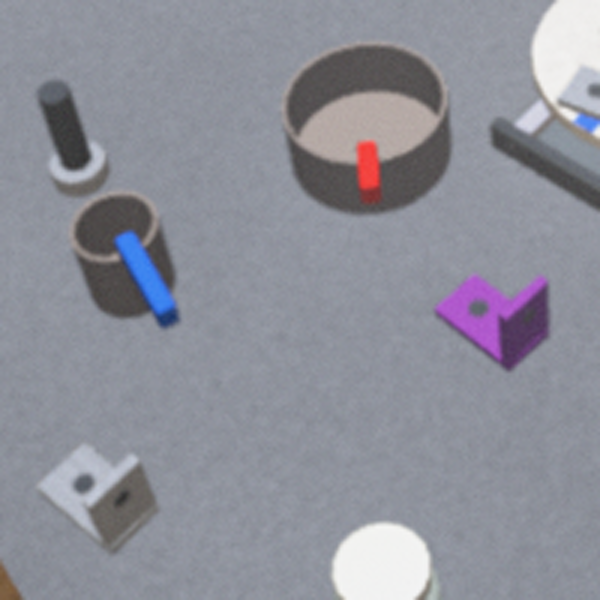

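```bash
cat >> h.py <<'E'
def mask(im,col):
    hsv=cv2.cvtColor(im,cv2.COLOR_RGB2HSV); h,s,v=cv2.split(hsv)
    if col=="red": return (((h<8)|(h>172))&(s>140)&(v>80)).astype(np.uint8)
    if col=="blue": return ((h>100)&(h<125)&(s>140)&(v>80)).astype(np.uint8)
    if col=="yellow": return ((h>24)&(h<35)&(s>90)&(v>100)).astype(np.uint8)
    if col=="purple": return ((h>130)&(h<165)&(s>90)&(v>50)).astype(np.uint8)
def blobs(m,mn=15):
    n,l,st,ce=cv2.connectedComponentsWithStats(m)
    return [(st[i],ce[i],(l==i).astype(np.uint8)) for i in range(1,n) if st[i][4]>=mn]
E
python3 - <<'E'
from h import *
np.set_printoptions(precision=4,suppress=True)
c=cam("top")
for col in["red","yellow","blue"]:
    for st,ce,m in blobs(mask(c["image"],col)):
        if 80<st[1]<150 and col=="red" and st[2]>200: continue
        print(col,st,ce,cv2.minAreaRect(cv2.findNonZero(m)))
o=np.array([270,175]);
for n,l,r,h in [("A",(117,172),(211,186),(150,290)),("B",(251,200),(345,215),(280,320)),("C",(387,195),(477,183),(445,298))]:
    L,Rr=plane(c,np.array([l,r])/6+o,0.102); H=plane(c,np.array([h])/6+o,0.048)[0]
    d=Rr-L; mid=(L+Rr)/2
    print(n,mid,"w",np.linalg.norm(d),"yaw of leg line",np.degrees(np.arctan2(d[1],d[0])),"hole",H,np.degrees(np.arctan2(*(mid-H)[[1,0]])))
print("plate",plane(c,np.array([[292,273]])/6+o,0.04), plane(c,np.array([[68,273],[516,273],[292,52],[292,495]])/6+o,0.04))
o=np.array([350,180])
L,Rr=plane(c,np.array([(620,247),(685,251)])/4+o,0.062);H=plane(c,np.array([(625,320)])/4+o,.008)[0]
d=Rr-L;mid=(L+Rr)/2
print("D",mid,np.linalg.norm(d),np.degrees(np.arctan2(d[1],d[0])),H,np.degrees(np.arctan2(*(mid-H)[[1,0]])))
print("red rim",plane(c,np.array([[150,372]])/4+o,0.058),"blue rim",plane(c,np.array([[453,462]])/4+o,.066))
print("box outer rim",plane(c,[[191,269],[280,269],[280,331],[191,331]],0.055))
print("posttop",plane(c,np.array([[58,450]])/6+[270,175],.136))
E
```

```text
red [   0   79  640   27 8659] [304.2984  88.5852] ((319.50054931640625, 92.06034088134766), (21.387134552001953, 639.2003173828125), 89.5060806274414)
red [317 184   6  14  75] [319.6667 190.8267] ((319.5, 190.5), (13.0, 5.0), 90.0)
red [403 245  14  14  90] [409.5778 251.8556] ((409.5000305175781, 252.0), (4.949747085571289, 16.26345443725586), 45.0)
yellow [281 216   7   6  39] [284.2308 218.5385] ((284.0, 218.5), (5.0, 6.0), 90.0)
blue [  43  131   95   77 1848] [100.099  178.8539] ((90.0, 169.0), (76.0, 94.0), 90.0)
blue [ 66 144  13  31 135] [ 72.9185 160.563 ] ((73.239990234375, 158.82000732421875), (10.889446258544922, 30.405593872070312), 8.130102157592773)
blue [352 219   3   6  16] [353.  221.5] ((353.0, 221.5), (5.0, 2.0), 90.0)
blue [466 259  14  27 173] [472.7168 272.0867] ((472.7672424316406, 272.09356689453125), (6.229464530944824, 28.17416763305664), 19.29004669189453)
A [0.6221 0.1276 0.102 ] w 0.039993763676395136 yaw of leg line -98.70506644346017 hole [0.5821 0.1373 0.048 ] -13.581624824345417
B [0.6099 0.0713 0.102 ] w 0.03992769370047816 yaw of leg line -99.29907757384431 hole [0.5689 0.0805 0.048 ] -12.645671116707526
C [0.6176 0.0152 0.102 ] w 0.03801080592405846 yaw of leg line -82.48205263800762 hole [0.5784 0.0088 0.048 ] 9.337209382218356
plate [[0.5905 0.0756 0.04  ]] [[ 0.5908  0.174   0.04  ]
 [ 0.5903 -0.0225  0.04  ]
 [ 0.6888  0.0757  0.04  ]
 [ 0.4931  0.0754  0.04  ]]
D [ 0.5305 -0.4226  0.062 ] 0.041261359166747 -93.64234859764136 [ 0.4881 -0.4218  0.008 ] -1.1603116607746846
red rim [[ 0.4521 -0.1017  0.058 ]] blue rim [[ 0.3949 -0.2915  0.066 ]]
box outer rim [[0.4625 0.4062 0.055 ]
 [0.4625 0.1749 0.055 ]
 [0.3041 0.1736 0.055 ]
 [0.3035 0.4024 0.055 ]]
posttop [[0.5055 0.1677 0.136 ]]
```

Call:
apply_moves([
  {"translation": [0.5, 0.2, 0], "twist": [0, 0, 1], "hand": 0.6},
  {"translation": [1, 0.5, 0], "twist": [0, 0, 1], "hand": 0.6},
  {"translation": [1, 0.5, 0], "twist": [0, 0, 1], "hand": 0.6},
  {"translation": [1, 0.5, 0], "twist": [0, 0, 1], "hand": 0.6},
  {"translation": [1, 0.5, 0], "twist": [0, 0, 1], "hand": 0.6},
], grip_force=60)

```text
clock: 0.8
eef_pos: [0.2893, -0.5392, 0.2423]
orientation: [0.0, 0.955, 0.295, 0.0]
ft_force: [0.9, -0.4, 0.5]
opening: 0.0514
```

Call:
apply_moves([
  {"translation": [1, 0.5, 0], "twist": [0, 0, 1], "hand": 0.6},
  {"translation": [1, 0.5, 0], "twist": [0, 0, 1], "hand": 0.6},
  {"translation": [1, 0.5, 0], "twist": [0, 0, 1], "hand": 0.6},
  {"translation": [1, 0.5, 0], "twist": [0, 0, 1], "hand": 0.6},
  {"translation": [1, 0.5, 0], "twist": [0, 0, 1], "hand": 0.6},
])

```text
clock: 1.3
eef_pos: [0.4393, -0.4642, 0.2423]
orientation: [0.0, 0.89, 0.457, -0.0]
ft_force: [-0.3, -0.2, -0.5]
opening: 0.0513
```

Call:
apply_moves([
  {"translation": [1, 0.5, 0], "twist": [0, 0, 1], "hand": 0.6},
  {"translation": [1, 0.5, 0], "twist": [0, 0, 1], "hand": 0.6},
  {"translation": [1, 0.4, 0], "twist": [0, 0, 1], "hand": 0.6},
  {"translation": [0, 0, -0.5], "twist": [0, 0, 1], "hand": 0.6},
  {"translation": [0, 0, -0.5], "twist": [0, 0, 1], "hand": 0.6},
])

```text
clock: 1.8
eef_pos: [0.5299, -0.4218, 0.212]
orientation: [0.0, 0.796, 0.605, 0.0]
ft_force: [-0.8, -1.1, -0.9]
opening: 0.0512
```

Call:
apply_moves([
  {"translation": [0, 0, -0.5], "twist": [0, 0, 1], "hand": 0.6},
  {"translation": [0, 0, -0.5], "twist": [0, 0, 1], "hand": 0.6},
  {"translation": [0, 0, 0], "twist": [0, 0, 1], "hand": 0.6},
  {"translation": [0, 0, 0], "twist": [0, 0, 0.3], "hand": 0.6},
  {"translation": [0, 0, 0], "twist": [0, 0, 0], "hand": 0.6},
])

```text
clock: 2.3
eef_pos: [0.5284, -0.4231, 0.1825]
orientation: [0.0, 0.723, 0.69, 0.0]
ft_force: [0.1, -0.4, 0.7]
opening: 0.0511
```

```bash
python3 - <<'E'
from h import *
c=cam("wrist"); save(c,"w1")
print(telemetry.read_state()["eef_pos"],proj(c,[[.5305,-.4226,.062]]))
E
```

```text
[ 0.52843566 -0.42310086  0.18264281] [[329.45125537 244.50725077]]
```

View pics/w1.png

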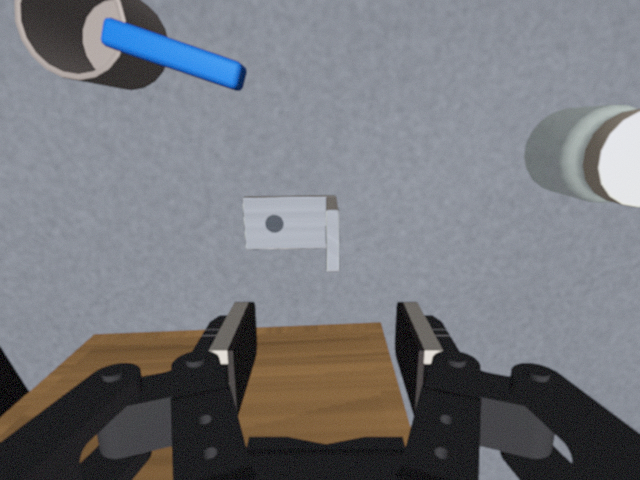

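```bash
python3 - <<'E'
from h import *
c=cam("wrist")
print(plane(c,[[332.5,240],[326.5,210],[338,210],[338,270],[327,270]],.062), plane(c,[[275,223]],.008))
E
```

```text
[[ 0.53263392 -0.41987334  0.062     ]
 [ 0.52974821 -0.40065917  0.062     ]
 [ 0.53679884 -0.40098599  0.062     ]
 [ 0.5353211  -0.43987618  0.062     ]
 [ 0.52829504 -0.4395501   0.062     ]] [[ 0.49027727 -0.41914312  0.008     ]]
```

Call:
apply_moves([
  {"translation": [0.14, 0.1, -1], "twist": [0, 0, 0], "hand": 0.6},
  {"translation": [0, 0, -1], "twist": [0, 0, 0], "hand": 0.6},
  {"translation": [0, 0, -1], "twist": [0, 0, 0], "hand": 0.6},
  {"translation": [0, 0, -1], "twist": [0, 0, 0], "hand": 0.6},
  {"translation": [0, 0, -0.8], "twist": [0, 0, 0], "hand": 0.6},
])

```text
clock: 2.9
eef_pos: [0.5322, -0.4198, 0.037]
orientation: [-0.0, 0.723, 0.69, -0.0]
ft_force: [0.2, -0.2, -0.1]
opening: 0.0512
```

Call:
apply_moves([
  {"translation": [0, 0, 0], "twist": [0, 0, 0], "hand": 0.6},
  {"translation": [0, 0, 0], "twist": [0, 0, 0], "hand": 0.0},
  {"translation": [0, 0, 0], "twist": [0, 0, 0], "hand": 0.0},
  {"translation": [0, 0, 0], "twist": [0, 0, 0], "hand": 0.0},
  {"translation": [0, 0, 0], "twist": [0, 0, 0], "hand": 0.0},
])

```text
clock: 3.4
eef_pos: [0.5332, -0.4207, 0.0404]
orientation: [0.001, 0.723, 0.691, 0.0]
ft_force: [-1.4, 0.9, 6.6]
opening: 0.0073
```

Call:
apply_moves([
  {"translation": [0, 0, 0], "twist": [0, 0, 0], "hand": 0.0},
  {"translation": [0, 0, 0], "twist": [0, 0, 0], "hand": 0.0},
  {"translation": [0, 0, 0.3], "twist": [0, 0, 0], "hand": 0.0},
  {"translation": [0, 0, 1], "twist": [0, 0, 0], "hand": 0.0},
  {"translation": [0, 0, 1], "twist": [0, 0, 0], "hand": 0.0},
])

```text
clock: 3.9
eef_pos: [0.5319, -0.4194, 0.1079]
orientation: [-0.001, 0.723, 0.691, -0.0]
ft_force: [0.5, -0.8, -1.9]
opening: 0.0072
```

Call:
apply_moves([
  {"translation": [0, 0, 1], "twist": [0, 0, 0.7], "hand": 0.0},
  {"translation": [-0.16, 1, 1], "twist": [0, 0, 0], "hand": 0.0},
  {"translation": [-0.16, 1, 1], "twist": [0, 0, 0], "hand": 0.0},
  {"translation": [-0.16, 1, 0.6], "twist": [0, 0, 0], "hand": 0.0},
  {"translation": [-0.16, 1, 0], "twist": [0, 0, 0], "hand": 0.0},
])

```text
clock: 4.4
eef_pos: [0.5144, -0.2992, 0.2192]
orientation: [0.003, 0.706, 0.708, 0.001]
ft_force: [1.1, 0.7, -2.8]
opening: 0.0072
```

Call:
apply_moves([
  {"translation": [-0.16, 1, 0], "twist": [0, 0, 0], "hand": 0.0},
  {"translation": [-0.16, 1, 0], "twist": [0, 0, 0], "hand": 0.0},
  {"translation": [-0.16, 1, 0], "twist": [0, 0, 0], "hand": 0.0},
  {"translation": [-0.16, 1, 0], "twist": [0, 0, 0], "hand": 0.0},
  {"translation": [-0.16, 1, 0], "twist": [0, 0, 0], "hand": 0.0},
])

```text
clock: 4.9
eef_pos: [0.4888, -0.1486, 0.216]
orientation: [0.0, 0.706, 0.708, 0.0]
ft_force: [0.7, 0.7, -2.3]
opening: 0.0071
```

Call:
apply_moves([
  {"translation": [-0.16, 1, 0], "twist": [0, 0, 0], "hand": 0.0},
  {"translation": [-0.16, 1, 0], "twist": [0, 0, 0], "hand": 0.0},
  {"translation": [-0.16, 1, 0], "twist": [0, 0, 0], "hand": 0.0},
  {"translation": [-0.16, 1, 0], "twist": [0, 0, 0], "hand": 0.0},
  {"translation": [-0.16, 1, 0], "twist": [0, 0, 0], "hand": 0.0},
])

```text
clock: 5.4
eef_pos: [0.4648, 0.0013, 0.216]
orientation: [0.0, 0.706, 0.708, 0.0]
ft_force: [1.4, -0.4, -2.3]
opening: 0.007
```

Call:
apply_moves([
  {"translation": [-0.16, 1, 0], "twist": [0, 0, 0], "hand": 0.0},
  {"translation": [-0.16, 1, 0], "twist": [0, 0, 0], "hand": 0.0},
  {"translation": [-0.16, 1, 0], "twist": [0, 0, 0], "hand": 0.0},
  {"translation": [-0.16, 1, 0], "twist": [0, 0, 0], "hand": 0.0},
  {"translation": [-0.16, 1, 0], "twist": [0, 0, 0], "hand": 0.0},
])

```text
clock: 5.9
eef_pos: [0.4408, 0.1512, 0.216]
orientation: [0.001, 0.706, 0.708, 0.0]
ft_force: [-0.1, 1.2, -1.5]
opening: 0.0072
```

Call:
apply_moves([
  {"translation": [-0.16, 1, 0], "twist": [0, 0, 0], "hand": 0.0},
  {"translation": [-0.16, 1, 0], "twist": [0, 0, 0], "hand": 0.0},
  {"translation": [-0.16, 1, 0], "twist": [0, 0, 0], "hand": 0.0},
  {"translation": [-0.16, 1, 0], "twist": [0, 0, 0], "hand": 0.0},
  {"translation": [-0.16, 1, 0], "twist": [0, 0, 0], "hand": 0.0},
])

```text
clock: 6.4
eef_pos: [0.4169, 0.3011, 0.2159]
orientation: [0.0, 0.706, 0.708, 0.0]
ft_force: [0.1, -0.2, -1.6]
opening: 0.007
```

Call:
apply_moves([
  {"translation": [-0.16, 1, 0], "twist": [0, 0, 0], "hand": 0.0},
  {"translation": [-0.2, 1, 0], "twist": [0, 0, 0], "hand": 0.0},
  {"translation": [0, 0.13, -0.5], "twist": [0, 0, 0], "hand": 0.0},
  {"translation": [0, 0, -1], "twist": [0, 0, 0], "hand": 0.0},
  {"translation": [0, 0, -1], "twist": [0, 0, 0], "hand": 0.0},
])

```text
clock: 6.9
eef_pos: [0.4067, 0.3638, 0.1399]
orientation: [0.0, 0.706, 0.708, 0.001]
ft_force: [0.4, -0.7, -2.4]
opening: 0.0075
```

Call:
apply_moves([
  {"translation": [0, 0, -1], "twist": [0, 0, 0], "hand": 0.0},
  {"translation": [0, 0, -1], "twist": [0, 0, 0], "hand": 0.0},
  {"translation": [0, 0, -0.5], "twist": [0, 0, 0], "hand": 0.0},
  {"translation": [0, 0, -0.5], "twist": [0, 0, 0], "hand": 0.0},
  {"translation": [0, 0, 0], "twist": [0, 0, 0], "hand": 0.0},
])

```text
clock: 7.4
eef_pos: [0.4068, 0.364, 0.0498]
orientation: [0.0, 0.706, 0.708, 0.0]
ft_force: [-0.2, 0.1, -2.6]
opening: 0.0074
```

Call:
apply_moves([
  {"translation": [0, 0, 0], "twist": [0, 0, 0], "hand": 0.3},
  {"translation": [0, 0, 0], "twist": [0, 0, 0], "hand": 0.3},
  {"translation": [0, 0, 0], "twist": [0, 0, 0], "hand": 0.3},
  {"translation": [0, 0, 0.5], "twist": [0, 0, 0], "hand": 0.3},
  {"translation": [0, 0, 1], "twist": [0, 0, 0], "hand": 0.3},
])

```text
clock: 7.9
eef_pos: [0.4056, 0.3631, 0.0952]
orientation: [-0.0, 0.706, 0.708, -0.002]
ft_force: [1.1, 0.3, 0.7]
opening: 0.0255
```

Call:
apply_moves([
  {"translation": [0, 0, 1], "twist": [0, 0, 0], "hand": 0.3},
  {"translation": [0, 0, 1], "twist": [0, 0, 0], "hand": 0.5},
  {"translation": [0, -0.5, 1], "twist": [0, 0, 0], "hand": 0.5},
  {"translation": [0, -1, 1], "twist": [0, 0, 0], "hand": 0.5},
  {"translation": [0, -1, 0], "twist": [0, 0, 0], "hand": 0.5},
])

```text
clock: 8.4
eef_pos: [0.4074, 0.2905, 0.2203]
orientation: [0.001, 0.705, 0.709, 0.004]
ft_force: [-0.1, 0.1, -0.2]
opening: 0.0428
```

```bash
python3 - <<'E'
from h import *
c=cam("top"); save(c,"t3",(170,170,370,350),4)
c=cam("wrist"); save(c,"w3")
E
```

```text
(no output)
```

View pics/t3.png

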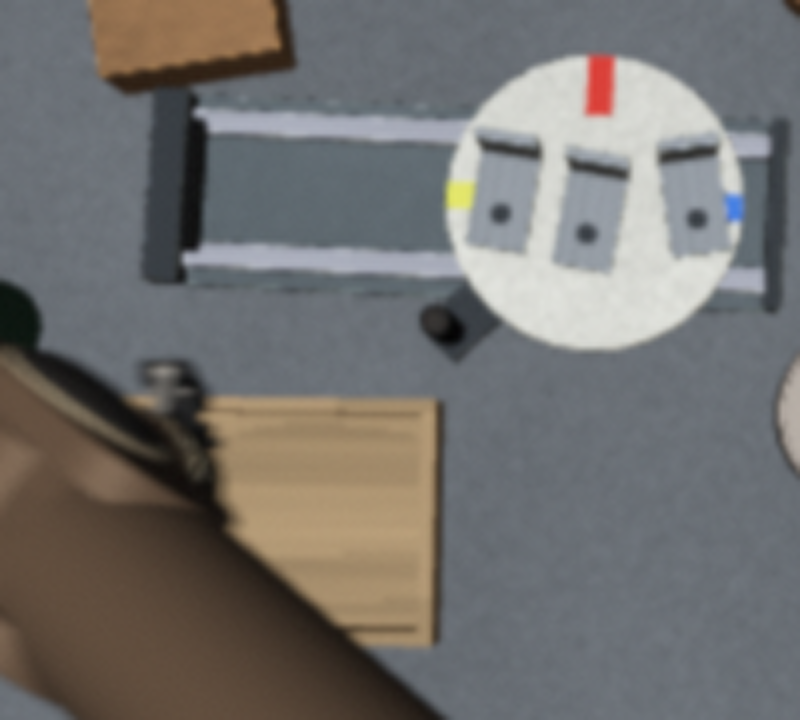

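View pics/w3.png

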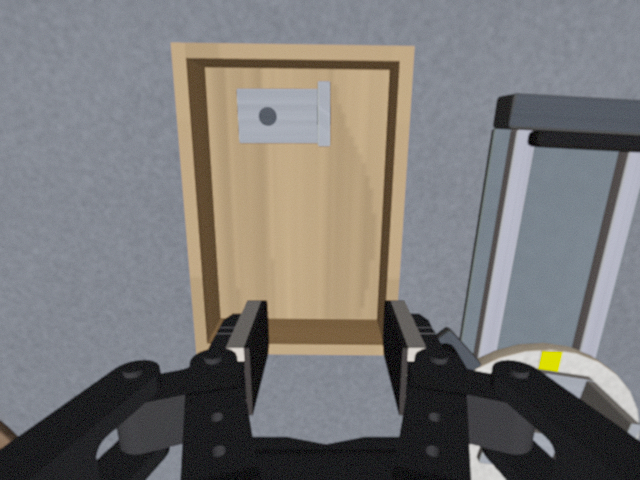

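Call:
apply_moves([
  {"translation": [0.9, -0.67, 0], "twist": [0, 0, -0.56], "hand": 0.5},
  {"translation": [0.9, -0.67, 0], "twist": [0, 0, -0.56], "hand": 0.5},
  {"translation": [0.9, -0.67, 0], "twist": [0, 0, -0.56], "hand": 0.5},
  {"translation": [0.9, -0.67, 0], "twist": [0, 0, -0.56], "hand": 0.5},
  {"translation": [0.9, -0.67, 0], "twist": [0, 0, -0.56], "hand": 0.5},
])

```text
clock: 9.0
eef_pos: [0.5423, 0.1884, 0.2162]
orientation: [-0.0, 0.772, 0.636, 0.0]
ft_force: [0.3, 1.4, 0.8]
opening: 0.0426
```

Call:
apply_moves([
  {"translation": [0.9, -0.67, 0], "twist": [0, 0, 0], "hand": 0.5},
  {"translation": [0.9, -0.67, 0], "twist": [0, 0, 0], "hand": 0.5},
  {"translation": [0.9, -0.67, 0], "twist": [0, 0, 0], "hand": 0.5},
  {"translation": [0, 0, 0], "twist": [0, 0, 0], "hand": 0.5},
  {"translation": [0, 0, 0], "twist": [0, 0, 0], "hand": 0.5},
])

```text
clock: 9.5
eef_pos: [0.6225, 0.1284, 0.2154]
orientation: [-0.001, 0.772, 0.636, 0.0]
ft_force: [-0.6, 0.3, -0.8]
opening: 0.0427
```

```bash
python3 - <<'E'
from h import *
c=cam("wrist"); save(c,"w4")
print(telemetry.read_state()["eef_pos"],telemetry.read_state()["orientation"],proj(c,[[.622,.1276,.102]]))
E
```

```text
[0.62190799 0.12938751 0.21557592] [-5.74641392e-04  7.71346990e-01  6.36414544e-01  1.39448901e-04] [[326.00666484 249.98172996]]
```

View pics/w4.png

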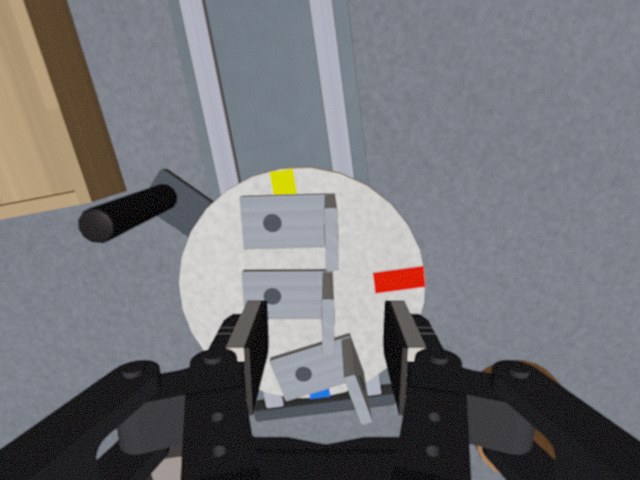

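```bash
python3 - <<'E'
from h import *
np.set_printoptions(precision=4,suppress=True)
c=cam("wrist")
for n,a,b in [("A",(331,208),(332.5,270)),("B",(328,298),(328,354)),]:
    L,Rr=plane(c,[a,b],.102);d=Rr-L
    print(n,(L+Rr)/2,np.linalg.norm(d),np.degrees(np.arctan2(d[1],d[0]))+90)
print(plane(c,[(272,223),(272,296),(303,374)],.048))
print("plate stripes",[ (col,plane(c,[ce],.04),st[4]) for col in("red","yellow","blue") for st,ce,m in blobs(mask(c["image"],col))])
E
```

```text
A [0.626  0.1343 0.102 ] 0.039028789888583944 -9.327714876902263
B [0.6129 0.0776 0.102 ] 0.0398152815852296 -10.808461206594686
[[0.5833 0.1408 0.048 ]
 [0.5704 0.0845 0.048 ]
 [0.5799 0.0128 0.048 ]]
plate stripes [('red', array([[0.6703, 0.0753, 0.04  ]]), np.int32(1000)), ('yellow', array([[0.5976, 0.1668, 0.04  ]]), np.int32(588)), ('blue', array([[ 0.5891, -0.0156,  0.04  ]]), np.int32(136))]
```

Call:
apply_moves([
  {"translation": [0.08, 0.1, -1], "twist": [0, 0, 0], "hand": 0.5},
  {"translation": [0, 0, -1], "twist": [0, 0, 0], "hand": 0.5},
  {"translation": [0, 0, -1], "twist": [0, 0, 0], "hand": 0.5},
  {"translation": [0, 0, -1], "twist": [0, 0, 0], "hand": 0.5},
  {"translation": [0, 0, -0.5], "twist": [0, 0, 0], "hand": 0.5},
])

```text
clock: 10.1
eef_pos: [0.6229, 0.1321, 0.0783]
orientation: [-0.001, 0.771, 0.637, -0.001]
ft_force: [-0.4, -0.4, -0.1]
opening: 0.0427
```

Call:
apply_moves([
  {"translation": [0, 0, 0], "twist": [0, 0, 0], "hand": 0.5},
  {"translation": [0, 0, 0], "twist": [0, 0, 0], "hand": 0.2},
  {"translation": [0, 0, 0], "twist": [0, 0, 0], "hand": 0.0},
  {"translation": [0, 0, 0], "twist": [0, 0, 0], "hand": 0.0},
  {"translation": [0, 0, 0], "twist": [0, 0, 0], "hand": 0.0},
])

```text
clock: 10.6
eef_pos: [0.626, 0.1316, 0.0823]
orientation: [0.001, 0.772, 0.636, 0.001]
ft_force: [-0.0, -0.3, 6.5]
opening: 0.0071
```

Call:
apply_moves([
  {"translation": [0, 0, 0], "twist": [0, 0, 0], "hand": 0.0},
  {"translation": [0, 0, 0.3], "twist": [0, 0, 0], "hand": 0.0},
  {"translation": [0, 0, 1], "twist": [0, 0, 0], "hand": 0.0},
  {"translation": [0, 0, 1], "twist": [0, 0, 0], "hand": 0.0},
  {"translation": [0, 0, 1], "twist": [0, 0, 0], "hand": 0.0},
])

```text
clock: 11.1
eef_pos: [0.6245, 0.131, 0.1807]
orientation: [-0.0, 0.772, 0.636, -0.0]
ft_force: [0.4, -0.6, -2.3]
opening: 0.0071
```

Call:
apply_moves([
  {"translation": [0, 0.5, 1], "twist": [0, 0, 0.55], "hand": 0.0},
  {"translation": [-0.6, 1, 0.4], "twist": [0, 0, 0.55], "hand": 0.0},
  {"translation": [-1, 0.77, 0], "twist": [0, 0, 0.55], "hand": 0.0},
  {"translation": [-1, 0.77, 0], "twist": [0, 0, 0.55], "hand": 0.0},
  {"translation": [-1, 0.77, 0], "twist": [0, 0, 0.55], "hand": 0.0},
])

```text
clock: 11.6
eef_pos: [0.5154, 0.2461, 0.2219]
orientation: [0.0, 0.707, 0.708, 0.0]
ft_force: [-0.3, 0.2, -1.9]
opening: 0.0071
```

Call:
apply_moves([
  {"translation": [-1, 0.77, 0], "twist": [0, 0, 0], "hand": 0.0},
  {"translation": [-1, 0.77, 0], "twist": [0, 0, 0], "hand": 0.0},
  {"translation": [-1, 0.77, 0], "twist": [0, 0, 0], "hand": 0.0},
  {"translation": [-0.7, 0, -0.3], "twist": [0, 0, 0], "hand": 0.0},
  {"translation": [0, 0, -1], "twist": [0, 0, 0], "hand": 0.0},
])

```text
clock: 12.1
eef_pos: [0.4037, 0.3174, 0.1851]
orientation: [0.001, 0.705, 0.709, 0.002]
ft_force: [0.9, -0.0, -2.9]
opening: 0.0074
```

Call:
apply_moves([
  {"translation": [0, 0, -1], "twist": [0, 0, 0], "hand": 0.0},
  {"translation": [0, 0, -1], "twist": [0, 0, 0], "hand": 0.0},
  {"translation": [0, 0, -1], "twist": [0, 0, 0], "hand": 0.0},
  {"translation": [0, 0, -0.9], "twist": [0, 0, 0], "hand": 0.0},
  {"translation": [0, 0, -0.4], "twist": [0, 0, 0], "hand": 0.0},
])

```text
clock: 12.6
eef_pos: [0.405, 0.3137, 0.0516]
orientation: [-0.0, 0.707, 0.707, -0.002]
ft_force: [0.2, -0.5, -2.9]
opening: 0.007
```

Call:
apply_moves([
  {"translation": [0, 0, 0], "twist": [0, 0, 0], "hand": 0.0},
  {"translation": [0, 0, 0], "twist": [0, 0, 0], "hand": 0.3},
  {"translation": [0, 0, 0], "twist": [0, 0, 0], "hand": 0.3},
  {"translation": [0, 0, 0], "twist": [0, 0, 0], "hand": 0.3},
  {"translation": [0, 0, 0.5], "twist": [0, 0, 0], "hand": 0.3},
])

```text
clock: 13.1
eef_pos: [0.4053, 0.3141, 0.0681]
orientation: [-0.0, 0.707, 0.707, -0.001]
ft_force: [-0.6, -0.1, -0.7]
opening: 0.0257
```

Call:
apply_moves([
  {"translation": [0, 0, 1], "twist": [0, 0, 0], "hand": 0.3},
  {"translation": [0, 0, 1], "twist": [0, 0, 0], "hand": 0.3},
  {"translation": [0, 0, 1], "twist": [0, 0, 0], "hand": 0.5},
  {"translation": [0, 0, 1], "twist": [0, 0, 0], "hand": 0.5},
  {"translation": [0, -0.7, 1], "twist": [0, 0, 0], "hand": 0.5},
])

```text
clock: 13.6
eef_pos: [0.4052, 0.2961, 0.2213]
orientation: [-0.001, 0.706, 0.708, 0.001]
ft_force: [0.9, 0.5, 0.8]
opening: 0.0426
```

Call:
apply_moves([
  {"translation": [0.86, -0.92, 0], "twist": [0, 0, -0.54], "hand": 0.5},
  {"translation": [0.86, -0.92, 0], "twist": [0, 0, -0.54], "hand": 0.5},
  {"translation": [0.86, -0.92, 0], "twist": [0, 0, -0.54], "hand": 0.5},
  {"translation": [0.86, -0.92, 0], "twist": [0, 0, -0.54], "hand": 0.5},
  {"translation": [0.86, -0.92, 0], "twist": [0, 0, -0.54], "hand": 0.5},
])

```text
clock: 14.1
eef_pos: [0.5357, 0.1547, 0.2201]
orientation: [0.0, 0.771, 0.637, 0.001]
ft_force: [0.0, -0.0, 0.4]
opening: 0.043
```

Call:
apply_moves([
  {"translation": [0.86, -0.92, 0], "twist": [0, 0, 0], "hand": 0.5},
  {"translation": [0.86, -0.92, 0], "twist": [0, 0, 0], "hand": 0.5},
  {"translation": [0.86, -0.92, 0], "twist": [0, 0, 0], "hand": 0.5},
  {"translation": [0, 0, 0], "twist": [0, 0, 0], "hand": 0.5},
  {"translation": [0, 0, -0.7], "twist": [0, 0, 0], "hand": 0.5},
])

```text
clock: 14.6
eef_pos: [0.6143, 0.0725, 0.2007]
orientation: [0.001, 0.771, 0.636, 0.002]
ft_force: [-0.3, 1.1, -0.1]
opening: 0.0428
```

```bash
python3 - <<'E'
from h import *
c=cam("wrist"); save(c,"w5")
print(telemetry.read_state()["eef_pos"],telemetry.read_state()["orientation"])
E
```

```text
[0.61148917 0.0725389  0.19568647] [-6.87963349e-04  7.70798970e-01  6.37077966e-01 -3.74640767e-04]
```

View pics/w5.png

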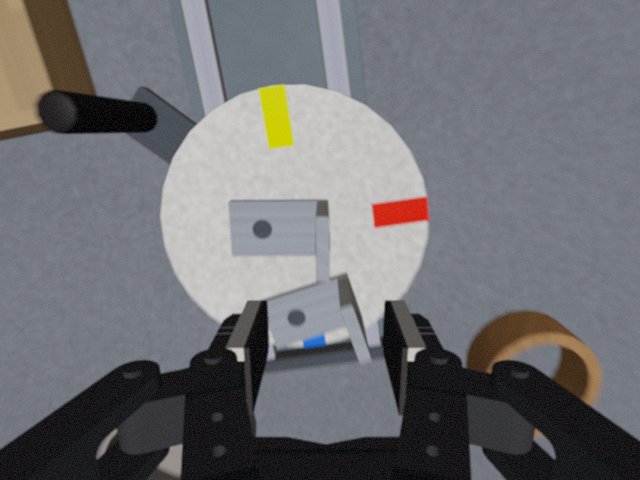

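Call:
apply_moves([
  {"translation": [0, 0.07, -1], "twist": [0, 0, 0], "hand": 0.5},
  {"translation": [0, 0, -1], "twist": [0, 0, 0], "hand": 0.5},
  {"translation": [0, 0, -1], "twist": [0, 0, 0], "hand": 0.5},
  {"translation": [0, 0, -0.9], "twist": [0, 0, 0], "hand": 0.5},
  {"translation": [0, 0, 0], "twist": [0, 0, 0], "hand": 0.5},
])

```text
clock: 15.15
eef_pos: [0.6097, 0.0749, 0.078]
orientation: [-0.002, 0.77, 0.638, -0.002]
ft_force: [-0.3, -0.4, -0.5]
opening: 0.0427
```

Call:
apply_moves([
  {"translation": [0, 0, 0], "twist": [0, 0, 0], "hand": 0.2},
  {"translation": [0, 0, 0], "twist": [0, 0, 0], "hand": 0.0},
  {"translation": [0, 0, 0], "twist": [0, 0, 0], "hand": 0.0},
  {"translation": [0, 0, 0], "twist": [0, 0, 0], "hand": 0.0},
  {"translation": [0, 0, 0], "twist": [0, 0, 0], "hand": 0.0},
])

```text
clock: 15.65
eef_pos: [0.6135, 0.0755, 0.0827]
orientation: [0.001, 0.771, 0.637, 0.001]
ft_force: [-0.4, -1.1, 7.8]
opening: 0.0069
```

Call:
apply_moves([
  {"translation": [0, 0, 0.3], "twist": [0, 0, 0], "hand": 0.0},
  {"translation": [0, 0, 1], "twist": [0, 0, 0], "hand": 0.0},
  {"translation": [0, 0, 1], "twist": [0, 0, 0], "hand": 0.0},
  {"translation": [0, 0, 1], "twist": [0, 0, 0], "hand": 0.0},
  {"translation": [0, 0, 1], "twist": [0, 0, 0], "hand": 0.0},
])

```text
clock: 16.15
eef_pos: [0.6119, 0.075, 0.2113]
orientation: [0.0, 0.77, 0.637, 0.0]
ft_force: [-0.2, -0.6, -1.8]
opening: 0.0071
```

Call:
apply_moves([
  {"translation": [-0.98, 0.9, 0.5], "twist": [0, 0, 0.54], "hand": 0.0},
  {"translation": [-0.98, 0.9, 0], "twist": [0, 0, 0.54], "hand": 0.0},
  {"translation": [-0.98, 0.9, 0], "twist": [0, 0, 0.54], "hand": 0.0},
  {"translation": [-0.98, 0.9, 0], "twist": [0, 0, 0.54], "hand": 0.0},
  {"translation": [-0.98, 0.9, 0], "twist": [0, 0, 0.54], "hand": 0.0},
])

```text
clock: 16.65
eef_pos: [0.4638, 0.2109, 0.2251]
orientation: [0.0, 0.707, 0.708, 0.0]
ft_force: [0.2, 0.1, -1.6]
opening: 0.0071
```

Call:
apply_moves([
  {"translation": [-0.98, 0.9, 0], "twist": [0, 0, 0], "hand": 0.0},
  {"translation": [-0.98, 0.9, 0], "twist": [0, 0, 0], "hand": 0.0},
  {"translation": [0, 0, -0.5], "twist": [0, 0, 0], "hand": 0.0},
  {"translation": [0, 0, -1], "twist": [0, 0, 0], "hand": 0.0},
  {"translation": [0, 0, -1], "twist": [0, 0, 0], "hand": 0.0},
])

```text
clock: 17.15
eef_pos: [0.4067, 0.2644, 0.1498]
orientation: [0.001, 0.707, 0.707, 0.001]
ft_force: [0.8, 0.6, -1.8]
opening: 0.0068
```

Call:
apply_moves([
  {"translation": [0, 0, -1], "twist": [0, 0, 0], "hand": 0.0},
  {"translation": [0, 0, -1], "twist": [0, 0, 0], "hand": 0.0},
  {"translation": [0, 0, -0.8], "twist": [0, 0, 0], "hand": 0.0},
  {"translation": [0, 0, -0.5], "twist": [0, 0, 0], "hand": 0.0},
  {"translation": [0, 0, 0], "twist": [0, 0, 0], "hand": 0.0},
])

```text
clock: 17.65
eef_pos: [0.4067, 0.2645, 0.0504]
orientation: [0.0, 0.707, 0.707, 0.0]
ft_force: [0.2, 0.3, -1.6]
opening: 0.0074
```

Call:
apply_moves([
  {"translation": [0, 0, 0], "twist": [0, 0, 0], "hand": 0.3},
  {"translation": [0, 0, 0], "twist": [0, 0, 0], "hand": 0.3},
  {"translation": [0, 0, 0], "twist": [0, 0, 0], "hand": 0.3},
  {"translation": [0, 0, 0.5], "twist": [0, 0, 0], "hand": 0.3},
  {"translation": [0, 0, 1], "twist": [0, 0, 0], "hand": 0.3},
])

```text
clock: 18.15
eef_pos: [0.4054, 0.2634, 0.0953]
orientation: [-0.001, 0.707, 0.707, -0.002]
ft_force: [0.9, -0.1, 0.3]
opening: 0.0255
```

Call:
apply_moves([
  {"translation": [0, 0, 1], "twist": [0, 0, 0], "hand": 0.3},
  {"translation": [0, 0, 1], "twist": [0, 0, 0], "hand": 0.5},
  {"translation": [0, 0, 1], "twist": [0, 0, 0], "hand": 0.5},
  {"translation": [0, 0, 1], "twist": [0, 0, 0], "hand": 0.5},
  {"translation": [0, 0, 0], "twist": [0, 0, 0], "hand": 0.5},
])

```text
clock: 18.65
eef_pos: [0.4078, 0.2657, 0.2202]
orientation: [0.001, 0.707, 0.707, 0.003]
ft_force: [-0.8, 0.7, 0.3]
opening: 0.0431
```

Call:
apply_moves([
  {"translation": [0.79, -0.915, 0], "twist": [0, 0, 0.42], "hand": 0.5},
  {"translation": [0.79, -0.915, 0], "twist": [0, 0, 0.42], "hand": 0.5},
  {"translation": [0.79, -0.915, 0], "twist": [0, 0, 0.42], "hand": 0.5},
  {"translation": [0.79, -0.915, 0], "twist": [0, 0, 0.42], "hand": 0.5},
  {"translation": [0.79, -0.915, 0], "twist": [0, 0, 0.42], "hand": 0.5},
])

```text
clock: 19.15
eef_pos: [0.5254, 0.1256, 0.2157]
orientation: [0.0, 0.653, 0.757, -0.0]
ft_force: [0.3, 0.4, 0.2]
opening: 0.0428
```

Call:
apply_moves([
  {"translation": [0.79, -0.915, 0], "twist": [0, 0, 0], "hand": 0.5},
  {"translation": [0.79, -0.915, 0], "twist": [0, 0, 0], "hand": 0.5},
  {"translation": [0.79, -0.915, 0], "twist": [0, 0, 0], "hand": 0.5},
  {"translation": [0.79, -0.915, 0], "twist": [0, 0, 0], "hand": 0.5},
  {"translation": [0, 0, -0.7], "twist": [0, 0, 0], "hand": 0.5},
])

```text
clock: 19.65
eef_pos: [0.6236, 0.0115, 0.196]
orientation: [0.002, 0.656, 0.755, 0.001]
ft_force: [0.2, -0.6, -0.6]
opening: 0.0424
```

```bash
python3 - <<'E'
from h import *
c=cam("wrist"); save(c,"w6")
print(telemetry.read_state()["eef_pos"],telemetry.read_state()["orientation"])
E
```

```text
[0.61968287 0.01380703 0.1909712 ] [-0.00093603  0.65509271  0.75554721 -0.00104142]
```

View pics/w6.png

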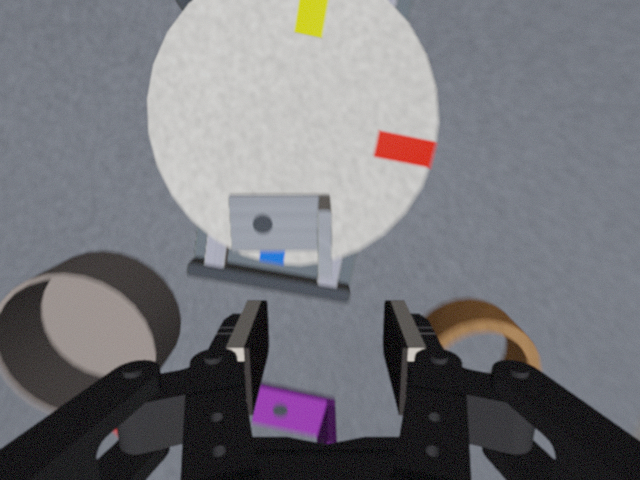

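Call:
apply_moves([
  {"translation": [0, 0.12, -1], "twist": [0, 0, 0], "hand": 0.5},
  {"translation": [0, 0, -1], "twist": [0, 0, 0], "hand": 0.5},
  {"translation": [0, 0, -1], "twist": [0, 0, 0], "hand": 0.5},
  {"translation": [0, 0, -0.75], "twist": [0, 0, 0], "hand": 0.5},
  {"translation": [0, 0, 0], "twist": [0, 0, 0], "hand": 0.5},
])

```text
clock: 20.2
eef_pos: [0.617, 0.021, 0.0791]
orientation: [-0.002, 0.653, 0.757, -0.002]
ft_force: [-0.4, -0.3, 0.3]
opening: 0.0423
```

Call:
apply_moves([
  {"translation": [0, 0, 0], "twist": [0, 0, 0], "hand": 0.2},
  {"translation": [0, 0, 0], "twist": [0, 0, 0], "hand": 0.0},
  {"translation": [0, 0, 0], "twist": [0, 0, 0], "hand": 0.0},
  {"translation": [0, 0, 0], "twist": [0, 0, 0], "hand": 0.0},
  {"translation": [0, 0, 0], "twist": [0, 0, 0], "hand": 0.0},
])

```text
clock: 20.7
eef_pos: [0.621, 0.0211, 0.0839]
orientation: [0.001, 0.653, 0.757, 0.001]
ft_force: [-0.9, 0.7, 6.4]
opening: 0.007
```

Call:
apply_moves([
  {"translation": [0, 0, 0.3], "twist": [0, 0, 0], "hand": 0.0},
  {"translation": [0, 0, 1], "twist": [0, 0, 0], "hand": 0.0},
  {"translation": [0, 0, 1], "twist": [0, 0, 0], "hand": 0.0},
  {"translation": [0, 0, 1], "twist": [0, 0, 0], "hand": 0.0},
  {"translation": [0, 0, 1], "twist": [0, 0, 0], "hand": 0.0},
])

```text
clock: 21.2
eef_pos: [0.6192, 0.0205, 0.2124]
orientation: [-0.0, 0.653, 0.757, -0.0]
ft_force: [0.6, -1.5, -2.7]
opening: 0.0067
```

Call:
apply_moves([
  {"translation": [-0.89, 0.81, 0.5], "twist": [0, 0, -0.42], "hand": 0.0},
  {"translation": [-0.89, 0.81, 0], "twist": [0, 0, -0.42], "hand": 0.0},
  {"translation": [-0.89, 0.81, 0], "twist": [0, 0, -0.42], "hand": 0.0},
  {"translation": [-0.89, 0.81, 0], "twist": [0, 0, -0.42], "hand": 0.0},
  {"translation": [-0.89, 0.81, 0], "twist": [0, 0, -0.42], "hand": 0.0},
])

```text
clock: 21.7
eef_pos: [0.4847, 0.1427, 0.2263]
orientation: [0.0, 0.708, 0.707, -0.0]
ft_force: [-0.6, 1.1, -2.6]
opening: 0.0071
```

Call:
apply_moves([
  {"translation": [-0.89, 0.81, 0], "twist": [0, 0, 0], "hand": 0.0},
  {"translation": [-0.89, 0.81, 0], "twist": [0, 0, 0], "hand": 0.0},
  {"translation": [-0.89, 0.81, 0], "twist": [0, 0, 0], "hand": 0.0},
  {"translation": [0, 0, -0.5], "twist": [0, 0, 0], "hand": 0.0},
  {"translation": [0, 0, -1], "twist": [0, 0, 0], "hand": 0.0},
])

```text
clock: 22.2
eef_pos: [0.4066, 0.2166, 0.1828]
orientation: [0.002, 0.706, 0.708, 0.002]
ft_force: [2.3, -1.0, -3.3]
opening: 0.0073
```

Call:
apply_moves([
  {"translation": [0, 0, -1], "twist": [0, 0, 0], "hand": 0.0},
  {"translation": [0, 0, -1], "twist": [0, 0, 0], "hand": 0.0},
  {"translation": [0, 0, -1], "twist": [0, 0, 0], "hand": 0.0},
  {"translation": [0, 0, -0.8], "twist": [0, 0, 0], "hand": 0.0},
  {"translation": [0, 0, -0.5], "twist": [0, 0, 0], "hand": 0.0},
])

```text
clock: 22.7
eef_pos: [0.406, 0.2153, 0.0513]
orientation: [-0.0, 0.707, 0.707, -0.0]
ft_force: [-9.8, -7.3, 89.9]
opening: 0.007
```

Call:
apply_moves([
  {"translation": [0, 0, 0], "twist": [0, 0, 0], "hand": 0.0},
  {"translation": [0, 0, 0], "twist": [0, 0, 0], "hand": 0.3},
  {"translation": [0, 0, 0], "twist": [0, 0, 0], "hand": 0.3},
  {"translation": [0, 0, 0], "twist": [0, 0, 0], "hand": 0.3},
  {"translation": [0, 0, 0.5], "twist": [0, 0, 0], "hand": 0.3},
])

```text
clock: 23.2
eef_pos: [0.4055, 0.2143, 0.0662]
orientation: [-0.0, 0.707, 0.707, -0.001]
ft_force: [-0.7, 0.2, -0.1]
opening: 0.0254
```

Call:
apply_moves([
  {"translation": [0, 0, 1], "twist": [0, 0, 0], "hand": 0.3},
  {"translation": [0, 0, 1], "twist": [0, 0, 0], "hand": 0.3},
  {"translation": [0, 0, 1], "twist": [0, 0, 0], "hand": 0.5},
  {"translation": [0, 0, 1], "twist": [0, 0, 0], "hand": 0.5},
  {"translation": [0, 0, 1], "twist": [0, 0, 0], "hand": 0.5},
])

```text
clock: 23.7
eef_pos: [0.406, 0.2148, 0.2184]
orientation: [0.0, 0.707, 0.707, 0.0]
ft_force: [0.1, 0.0, -0.1]
opening: 0.0428
```

```bash
python3 - <<'E'
from h import *
c=cam("wrist"); save(c,"w7"); save(cam("scene"),"s7")
c=cam("top"); save(c,"t7")
E
```

```text
(no output)
```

View pics/w7.png

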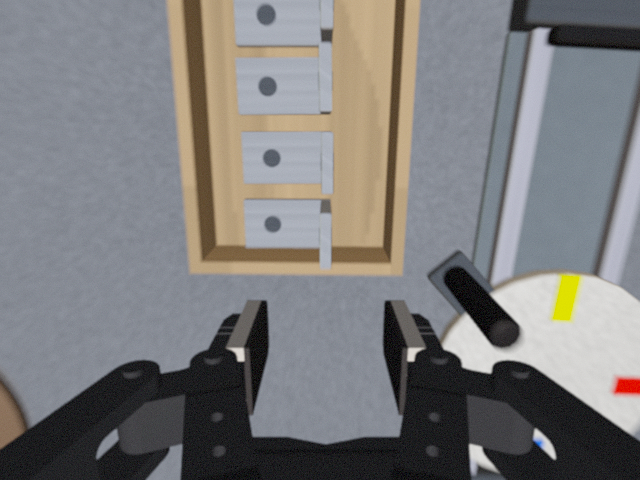

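View pics/s7.png

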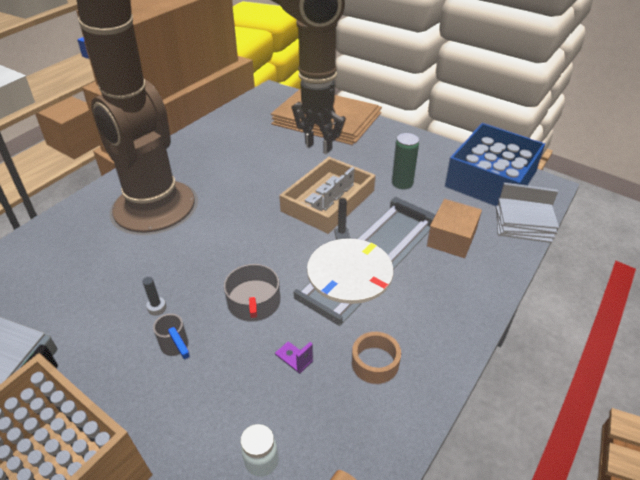

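View pics/t7.png

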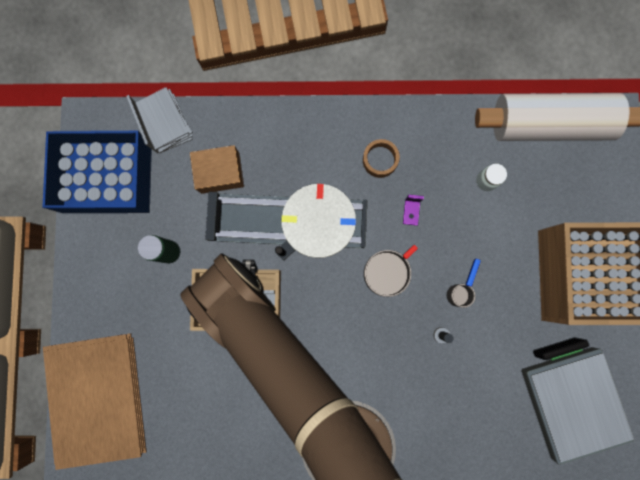

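```bash
cat > tubs.py <<'E'
from h import *
np.set_printoptions(precision=4,suppress=True)
def handle(c,col,zt,roi):
    x0,y0,x1,y1=roi
    m=mask(c["image"],col); z=np.zeros_like(m); z[y0:y1,x0:x1]=m[y0:y1,x0:x1]
    ys,xs=np.nonzero(z); P=plane(c,np.c_[xs,ys],zt)[:,:2]
    ce=P.mean(0); u,s,v=np.linalg.svd(P-ce); return ce,v[0],(P-ce)@v[0],len(P)
E
python3 - <<'E'
from tubs import *
c=cam("top")
for col,zt,roi,rim in [("red",.078,(395,235,425,265),(.4521,-.1017)),("blue",.086,(455,250,490,295),(.3949,-.2915))]:
    ce,v,t,n=handle(c,col,zt,roi); d=ce-np.array(rim)
    print(col,ce,n,"pca ang",np.degrees(np.arctan2(v[1],v[0])),"len",np.ptp(t),"rim->ce ang",np.degrees(np.arctan2(d[1],d[0])),np.linalg.norm(d))
im=cv2.resize(c["image"][210:310,350:500,::-1],None,fx=5,fy=5,interpolation=cv2.INTER_CUBIC)
o=np.array([350,210])
for (x,y,z,r,rc) in [(.4521,-.1017,.058,.06,0),(.3949,-.2915,.066,.03,0)]:
    a=np.linspace(0,2*np.pi,72); P=np.c_[x+r*np.cos(a),y+r*np.sin(a),np.full(72,z)]
    for p in proj(c,P): cv2.circle(im,tuple(int(q) for q in ((p-o)*5+2.5)),1,(0,255,0),-1)
cv2.imwrite("pics/rim.png",im)
im=c["image"]
for col in("red","yellow","blue"):
    for st,ce,m in blobs(mask(im,col)):
        if 270<ce[0]<370 and 170<ce[1]<270: print(col,plane(c,[ce],.04),st)
E
```

```text
red [ 0.5049 -0.1559] 90 pca ang 133.51856330820982 len 0.04152301355474537 rim->ce ang -45.76277631910642 0.07571164256551655
blue [ 0.4536 -0.3115] 172 pca ang 159.19749392476822 len 0.0710496677781145 rim->ce ang -18.807314945415094 0.061970007979750635
red [[0.6698 0.0731 0.04  ]] [317 184   6  14  74]
yellow [[0.596  0.1547 0.04  ]] [281 216  16   6  90]
blue [[ 0.5888 -0.0003  0.04  ]] [341 219  14   6  71]
```

View pics/rim.png

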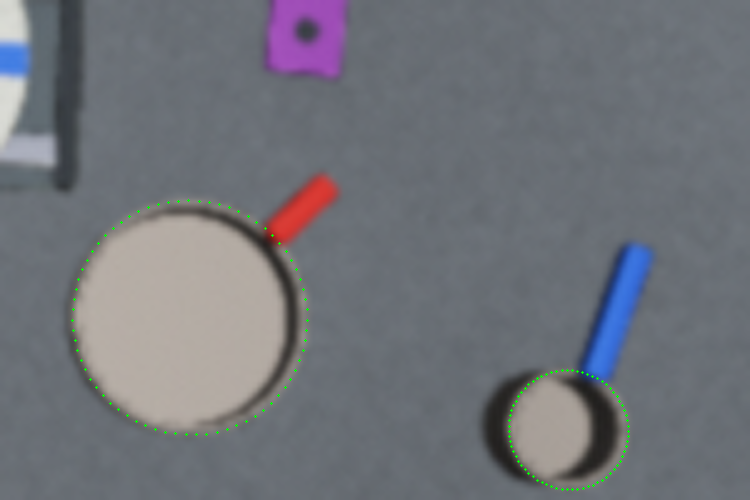

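Call:
apply_moves([
  {"translation": [0.27, -0.95, 0], "twist": [0, 0, 0.85], "hand": 0.5},
  {"translation": [0.27, -0.95, 0], "twist": [0, 0, 0.85], "hand": 0.5},
  {"translation": [0.27, -0.95, 0], "twist": [0, 0, 0.85], "hand": 0.5},
  {"translation": [0.27, -0.95, 0], "twist": [0, 0, 0.85], "hand": 0.5},
  {"translation": [0.27, -0.95, 0], "twist": [0, 0, 0.85], "hand": 0.5},
], grip_force=100)

```text
clock: 24.4
eef_pos: [0.4461, 0.0711, 0.2156]
orientation: [-0.001, 0.594, 0.805, -0.001]
ft_force: [0.2, 1.0, 0.3]
opening: 0.0426
```

Call:
apply_moves([
  {"translation": [0.27, -0.95, 0], "twist": [0, 0, 0.85], "hand": 0.5},
  {"translation": [0.27, -0.95, 0], "twist": [0, 0, 0.85], "hand": 0.5},
  {"translation": [0.27, -0.95, 0], "twist": [0, 0, 0.85], "hand": 0.5},
  {"translation": [0.27, -0.95, 0], "twist": [0, 0, 0.85], "hand": 0.5},
  {"translation": [0.27, -0.95, 0], "twist": [0, 0, 0.85], "hand": 0.5},
])

```text
clock: 24.9
eef_pos: [0.4865, -0.0712, 0.2154]
orientation: [-0.001, 0.468, 0.884, -0.0]
ft_force: [1.1, 0.1, -0.1]
opening: 0.0427
```

Call:
apply_moves([
  {"translation": [0.27, -0.95, 0], "twist": [0, 0, 0.85], "hand": 0.5},
  {"translation": [0.27, -0.95, 0], "twist": [0, 0, 0.85], "hand": 0.5},
  {"translation": [0.27, -0.95, 0], "twist": [0, 0, 0.85], "hand": 0.5},
  {"translation": [0, 0, 0], "twist": [0, 0, 0], "hand": 0.5},
  {"translation": [0, 0, 0], "twist": [0, 0, 0], "hand": 0.5},
])

```text
clock: 25.4
eef_pos: [0.5107, -0.1556, 0.2152]
orientation: [-0.001, 0.39, 0.921, 0.0]
ft_force: [0.1, 0.8, -0.5]
opening: 0.0425
```

```bash
python3 - <<'E'
from tubs import *
c=cam("wrist"); save(c,"w8")
s=telemetry.read_state();print(s["eef_pos"],s["orientation"])
for st,ce,m in blobs(mask(c["image"],"red")): 
    ys,xs=np.nonzero(m); P=plane(c,np.c_[xs,ys],.078)[:,:2]; q=P.mean(0);v=np.linalg.svd(P-q)[2][0]
    print(st,ce,q,np.degrees(np.arctan2(v[1],v[0])),np.ptp((P-q)@v))
E
```

```text
[ 0.5108 -0.1546  0.2156] [-0.0011  0.3892  0.9211  0.0003]
[ 311  201   20   62 1201] [320.5279 232.0125] [ 0.5055 -0.1541] -46.12776396333066 0.04169535225494504
```

View pics/w8.png

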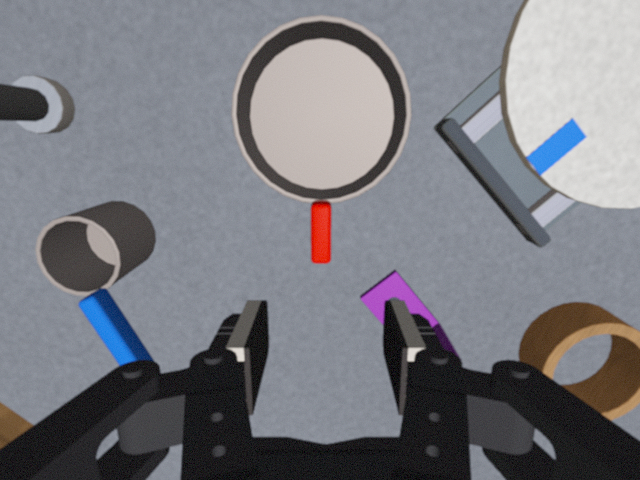

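Call:
apply_moves([
  {"translation": [-0.16, 0, -1], "twist": [0, 0, 0], "hand": 0.5},
  {"translation": [0, 0, -1], "twist": [0, 0, 0], "hand": 0.5},
  {"translation": [0, 0, -1], "twist": [0, 0, 0], "hand": 0.5},
  {"translation": [0, 0, -1], "twist": [0, 0, 0], "hand": 0.5},
  {"translation": [0, 0, -0.7], "twist": [0, 0, 0], "hand": 0.5},
])

```text
clock: 25.95
eef_pos: [0.5055, -0.1537, 0.0738]
orientation: [-0.001, 0.388, 0.922, 0.0]
ft_force: [-0.5, -0.0, -0.1]
opening: 0.0432
```

Call:
apply_moves([
  {"translation": [0, 0, -0.4], "twist": [0, 0, 0], "hand": 0.5},
  {"translation": [0, 0, 0], "twist": [0, 0, 0], "hand": 0.3},
  {"translation": [0, 0, 0], "twist": [0, 0, 0], "hand": 0.1},
  {"translation": [0, 0, 0], "twist": [0, 0, 0], "hand": 0.1},
  {"translation": [0, 0, 0], "twist": [0, 0, 0], "hand": 0.0},
])

```text
clock: 26.45
eef_pos: [0.5073, -0.1555, 0.0648]
orientation: [0.001, 0.389, 0.921, 0.0]
ft_force: [0.1, 0.2, 0.7]
opening: 0.0118
```

Call:
apply_moves([
  {"translation": [0, 0, 0], "twist": [0, 0, 0], "hand": 0.0},
  {"translation": [0, 0, 0], "twist": [0, 0, 0], "hand": 0.0},
  {"translation": [0, 0, 0], "twist": [0, 0, 0], "hand": 0.0},
  {"translation": [0, 0, 0.2], "twist": [0, 0, 0], "hand": 0.0},
  {"translation": [0, 0, 0.4], "twist": [0, 0, 0], "hand": 0.0},
])

```text
clock: 26.95
eef_pos: [0.5059, -0.1555, 0.0816]
orientation: [-0.001, 0.389, 0.921, -0.0]
ft_force: [0.7, -0.7, -3.2]
opening: 0.0119
```

Call:
apply_moves([
  {"translation": [0, 0, 0.7], "twist": [0, 0, 0], "hand": 0.0},
  {"translation": [0, 0, 0.9], "twist": [0, 0, 0], "hand": 0.0},
  {"translation": [0, 0, 0.9], "twist": [0, 0, 0], "hand": 0.0},
  {"translation": [0.2, 0.3, 0.3], "twist": [0, 0, 0.5], "hand": 0.0},
  {"translation": [0.4, 0.6, 0], "twist": [0, 0, 0.8], "hand": 0.0},
])

```text
clock: 27.45
eef_pos: [0.5253, -0.1298, 0.1676]
orientation: [0.002, 0.347, 0.938, -0.001]
ft_force: [0.3, 0.5, -1.8]
opening: 0.0121
```

Call:
apply_moves([
  {"translation": [0.5, 0.7, 0], "twist": [0, 0, 0.9], "hand": 0.0},
  {"translation": [0.5, 0.7, 0], "twist": [0, 0, 0.9], "hand": 0.0},
  {"translation": [0.5, 0.7, 0], "twist": [0, 0, 0.9], "hand": 0.0},
  {"translation": [0.5, 0.7, 0], "twist": [0, 0, 0.9], "hand": 0.0},
  {"translation": [0.5, 0.7, 0], "twist": [0, 0, 0.9], "hand": 0.0},
])

```text
clock: 27.95
eef_pos: [0.6001, -0.0219, 0.1654]
orientation: [-0.0, 0.194, 0.981, 0.0]
ft_force: [1.0, -0.6, -1.5]
opening: 0.0119
```

Call:
apply_moves([
  {"translation": [0.5, 0.7, 0], "twist": [0, 0, 0.9], "hand": 0.0},
  {"translation": [0.5, 0.7, 0], "twist": [0, 0, 0.9], "hand": 0.0},
  {"translation": [0.5, 0.7, 0], "twist": [0, 0, 0.9], "hand": 0.0},
  {"translation": [0.5, 0.7, 0], "twist": [0, 0, 0.9], "hand": 0.0},
  {"translation": [0.45, 0.47, 0], "twist": [0, 0, 0.9], "hand": 0.0},
])

```text
clock: 28.45
eef_pos: [0.6733, 0.0775, 0.1653]
orientation: [-0.0, 0.037, 0.999, 0.001]
ft_force: [0.2, 0.5, -2.3]
opening: 0.012
```

Call:
apply_moves([
  {"translation": [0, 0, 0], "twist": [0, 0, 0.45], "hand": 0.0},
  {"translation": [0, 0, 0], "twist": [0, 0, 0], "hand": 0.0},
  {"translation": [0, 0, 0], "twist": [0, 0, 0], "hand": 0.0},
])

```text
clock: 28.75
eef_pos: [0.6727, 0.0738, 0.1653]
orientation: [-0.001, 0.025, 1.0, -0.0]
ft_force: [-1.0, 0.2, -1.8]
opening: 0.0123
```

```bash
python3 - <<'E'
from tubs import *
c=cam("top"); save(c,"t9",(260,150,410,280),5); save(cam("scene"),"s9",(260,180,460,340),4)
s=telemetry.read_state();print(s["eef_pos"],s["orientation"])
E
```

```text
[0.6729 0.0735 0.1657] [-0.0001  0.0253  0.9997 -0.0004]
```

View pics/t9.png

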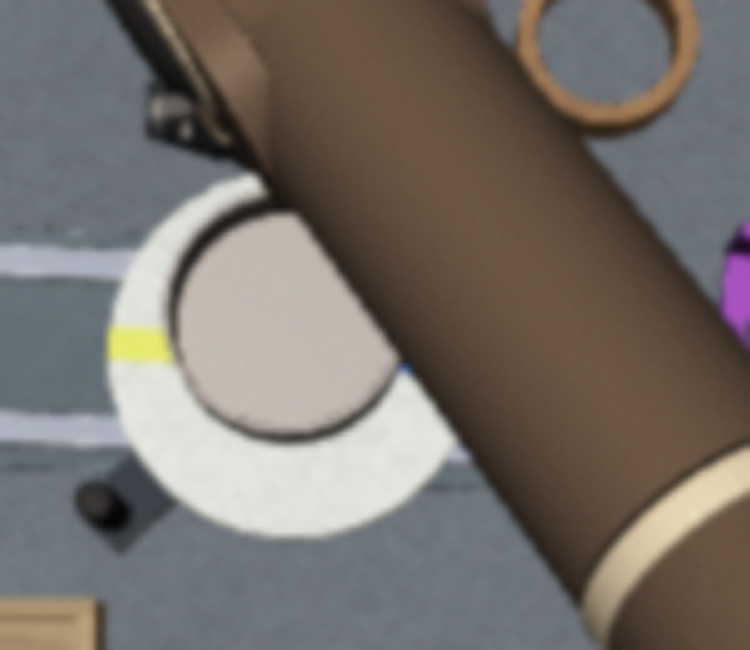

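View pics/s9.png

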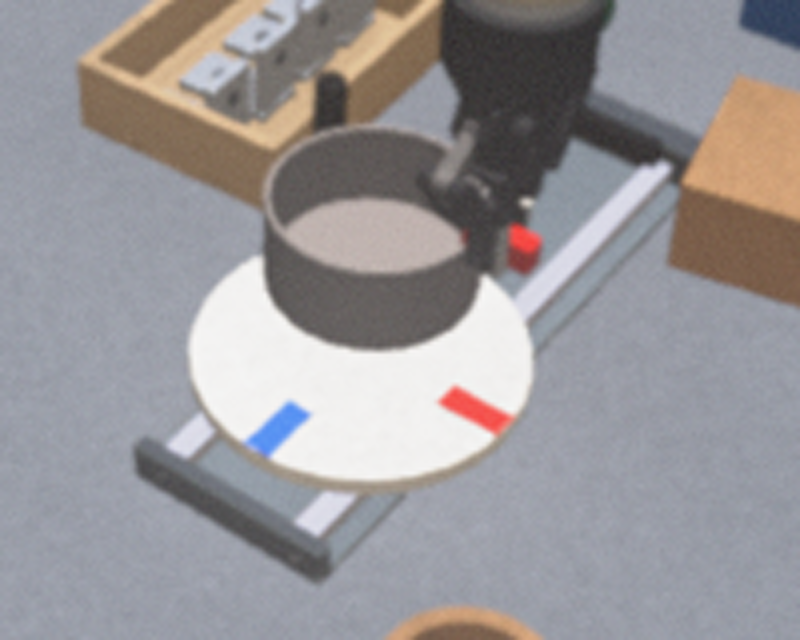

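Call:
apply_moves([
  {"translation": [0, 0, -0.7], "twist": [0, 0, 0], "hand": 0.0},
  {"translation": [0, 0, -0.7], "twist": [0, 0, 0], "hand": 0.0},
  {"translation": [0, 0, -0.4], "twist": [0, 0, 0], "hand": 0.0},
  {"translation": [0, 0, -0.1], "twist": [0, 0, 0], "hand": 0.0},
  {"translation": [0, 0, 0], "twist": [0, 0, 0], "hand": 0.0},
])

```text
clock: 29.35
eef_pos: [0.6732, 0.0744, 0.1088]
orientation: [-0.0, 0.025, 1.0, 0.0]
ft_force: [-0.6, 0.7, -1.1]
opening: 0.0123
```

```bash
python3 - <<'E'
from tubs import *
c=cam("top"); save(c,"t10",(260,150,410,280),5); c2=cam("scene");save(c2,"s10",(290,190,440,320),5)
s=telemetry.read_state();print(s["eef_pos"],s["orientation"],s["ft_force"])
E
```

```text
[0.6737 0.0748 0.1099] [0.0007 0.0246 0.9997 0.0002] [ 0.3324 -0.6777 -2.2161]
```

View pics/t10.png

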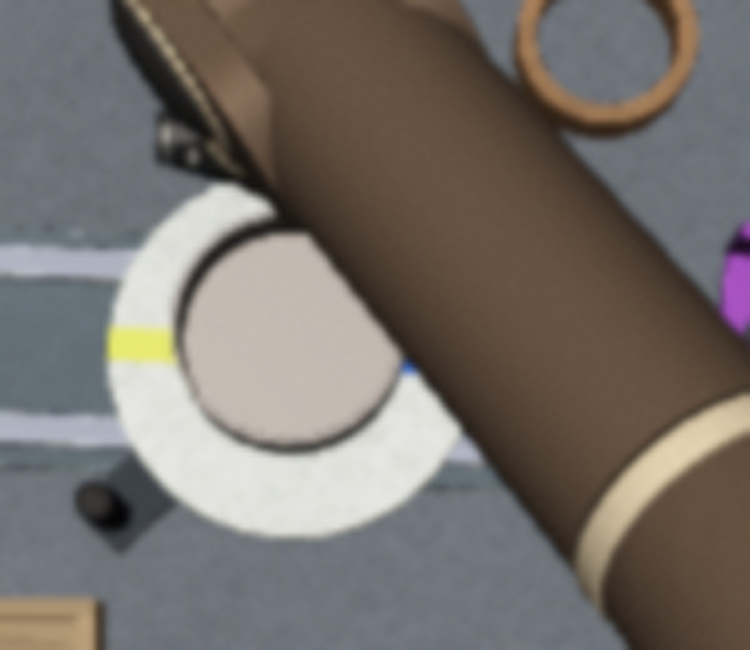

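View pics/s10.png

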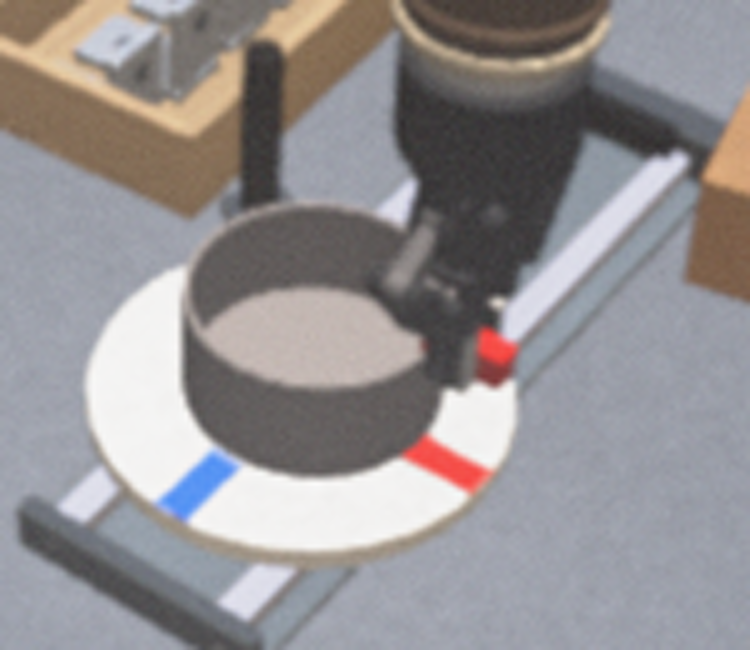

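```bash
python3 - <<'E'
from tubs import *
c=cam("top"); o=np.array([260,150]); f=lambda p,z: plane(c,[(np.array(p)-2)/5+o],z)[0]
print("tub bottom edge",f((293,452),.044)+[.06,0,0],"left rim",f((174,335),.103)-[0,.06,0],"top rim",f((285,215),.103)-[.06,0,0])
print("plate left",f((107,344),.04)-[0,.098,0],"bottom",f((296,538),.04)+[.098,0,0])
# scene: tub base bottom and plate
s=cam("scene"); o2=np.array([290,190])
P=np.array([.5925,.0785]); 
# project circles for tub centre hypothesis at P
im=cv2.resize(s["image"][190:320,290:440,::-1],None,fx=5,fy=5,interpolation=cv2.INTER_CUBIC)
it=cv2.resize(c["image"][150:280,260:410,::-1],None,fx=5,fy=5,interpolation=cv2.INTER_CUBIC)
for z,r,col in((.04,.098,(0,255,0)),(.045,.06,(0,0,255)),(.103,.06,(255,0,255))):
    a=np.linspace(0,2*np.pi,90); Q=np.c_[P[0]+r*np.cos(a),P[1]+r*np.sin(a),np.full(90,z)]
    for p in proj(s,Q): cv2.circle(im,tuple(int(q) for q in (p-o2)*5+2),1,col,-1)
    for p in proj(c,Q): cv2.circle(it,tuple(int(q) for q in (p-o)*5+2),1,col,-1)
cv2.imwrite("pics/ov1.png",im);cv2.imwrite("pics/ov2.png",it)
E
```

```text
tub bottom edge [0.5986 0.0766 0.044 ] left rim [0.5921 0.0748 0.103 ] top rim [0.593  0.0791 0.103 ]
plate left [0.5963 0.0769 0.04  ] bottom [0.5919 0.0751 0.04  ]
```

View pics/ov1.png

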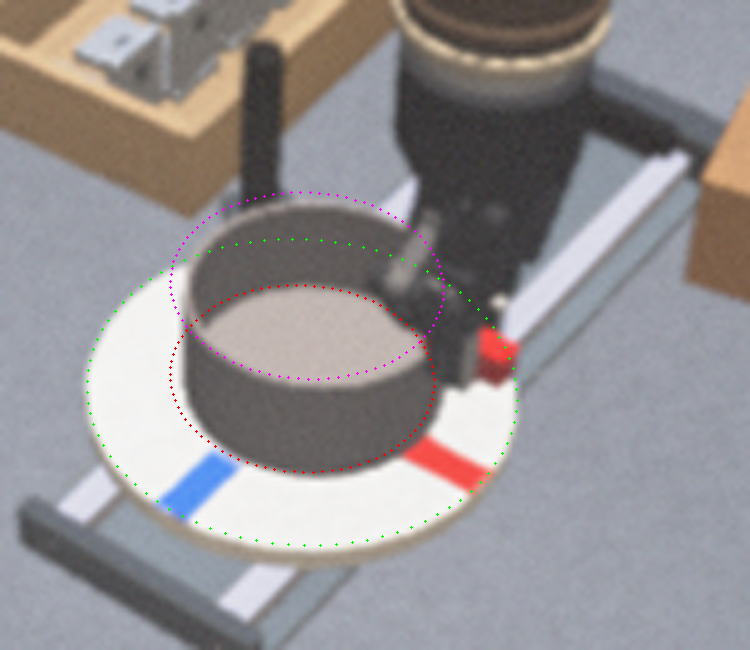

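View pics/ov2.png

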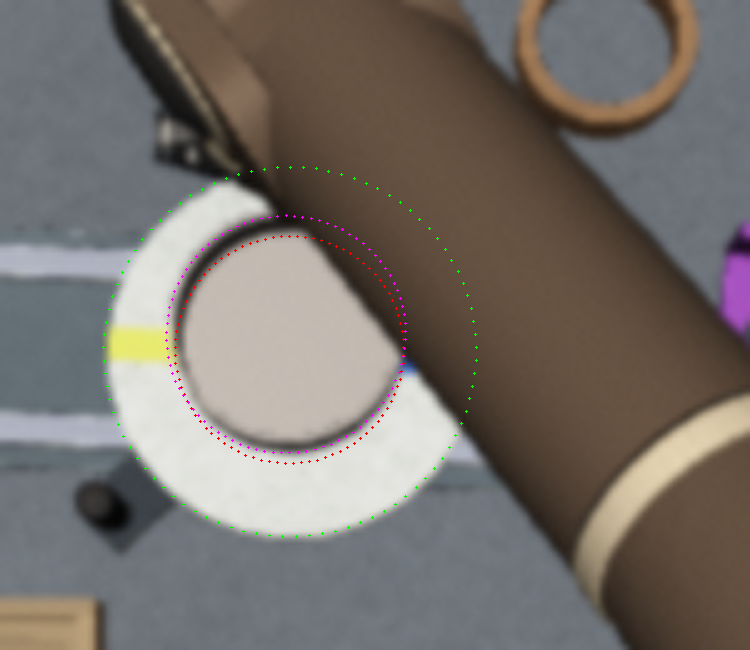

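Call:
apply_moves([
  {"translation": [-0.17, 0, 0], "twist": [0, 0, 0], "hand": 0.0},
  {"translation": [0, 0, -0.1], "twist": [0, 0, 0], "hand": 0.0},
  {"translation": [0, 0, 0], "twist": [0, 0, 0], "hand": 0.0},
])

```text
clock: 29.85
eef_pos: [0.6677, 0.0745, 0.1056]
orientation: [-0.0, 0.024, 1.0, -0.0]
ft_force: [-0.8, 0.1, -1.8]
opening: 0.012
```

Call:
apply_moves([
  {"translation": [0, 0, -0.05], "twist": [0, 0, 0], "hand": 0.0},
  {"translation": [0, 0, 0], "twist": [0, 0, 0], "hand": 0.0},
])

```text
clock: 30.05
eef_pos: [0.6682, 0.0746, 0.1048]
orientation: [0.0, 0.024, 1.0, -0.0]
ft_force: [-0.9, -0.6, 2.2]
opening: 0.0124
```

Call:
apply_moves([
  {"translation": [0, 0, -0.05], "twist": [0, 0, 0], "hand": 0.0},
  {"translation": [0, 0, 0], "twist": [0, 0, 0], "hand": 0.0},
])

```text
clock: 30.25
eef_pos: [0.6686, 0.075, 0.1046]
orientation: [0.001, 0.025, 1.0, 0.0]
ft_force: [-2.9, -0.8, 11.6]
opening: 0.0126
```

Call:
apply_moves([
  {"translation": [0, 0, 0.04], "twist": [0, 0, 0], "hand": 0.0},
  {"translation": [0, 0, 0], "twist": [0, 0, 0], "hand": 0.3},
  {"translation": [0, 0, 0], "twist": [0, 0, 0], "hand": 0.4},
  {"translation": [0, 0, 0], "twist": [0, 0, 0], "hand": 0.4},
  {"translation": [0, 0, 0.4], "twist": [0, 0, 0], "hand": 0.4},
])

```text
clock: 30.75
eef_pos: [0.6671, 0.0742, 0.1146]
orientation: [-0.002, 0.024, 1.0, -0.0]
ft_force: [-0.1, 0.2, -0.5]
opening: 0.0343
```

Call:
apply_moves([
  {"translation": [0, 0, 0.8], "twist": [0, 0, 0], "hand": 0.5},
  {"translation": [0, 0, 1], "twist": [0, 0, 0], "hand": 0.5},
  {"translation": [0, -0.5, 1], "twist": [0, 0, 0], "hand": 0.5},
  {"translation": [-0.5, -1, 0.5], "twist": [0, 0, 0], "hand": 0.5},
  {"translation": [-0.7, -1, 0], "twist": [0, 0, 0], "hand": 0.5},
])

```text
clock: 31.25
eef_pos: [0.6335, 0.0002, 0.2186]
orientation: [0.003, 0.024, 1.0, 0.001]
ft_force: [0.3, -1.0, -0.9]
opening: 0.0424
```

Call:
apply_moves([
  {"translation": [-0.7, -1, 0], "twist": [0, 0, 0], "hand": 0.5},
  {"translation": [-0.7, -1, 0], "twist": [0, 0, 0], "hand": 0.5},
  {"translation": [-0.7, -1, 0], "twist": [0, 0, 0], "hand": 0.5},
  {"translation": [-0.7, -1, 0], "twist": [0, 0, 0], "hand": 0.5},
  {"translation": [-0.7, -1, 0], "twist": [0, 0, 0], "hand": 0.5},
])

```text
clock: 31.75
eef_pos: [0.5263, -0.1514, 0.2159]
orientation: [0.0, 0.024, 1.0, -0.0]
ft_force: [-0.6, -0.5, -0.3]
opening: 0.0427
```

```bash
python3 - <<'E'
from tubs import *
c=cam("top"); save(c,"t11",(260,150,510,320),3.2); c2=cam("scene");save(c2,"s11",(290,190,440,320),5)
s=telemetry.read_state();print(s["eef_pos"],s["orientation"],s["ft_force"])
im=c["image"]
for col in("red","yellow","blue"):
    for st,ce,m in blobs(mask(im,col)):
        if 270<ce[0]<370 and 170<ce[1]<270: print(col,plane(c,[ce],.04),plane(c,[ce],.118),st)
E
```

```text
[ 0.5245 -0.1559  0.2153] [-0.0009  0.028   0.9996 -0.0017] [ 0.3874  0.0928 -0.3402]
red [[0.6823 0.0751 0.04  ]] [[0.6665 0.0729 0.118 ]] [316 178   7  17  98]
yellow [[0.5959 0.1584 0.04  ]] [[0.5851 0.1514 0.118 ]] [281 216  13   6  73]
blue [[ 0.5886 -0.0008  0.04  ]] [[0.5783 0.0014 0.118 ]] [341 219  14   6  69]
```

View pics/t11.png

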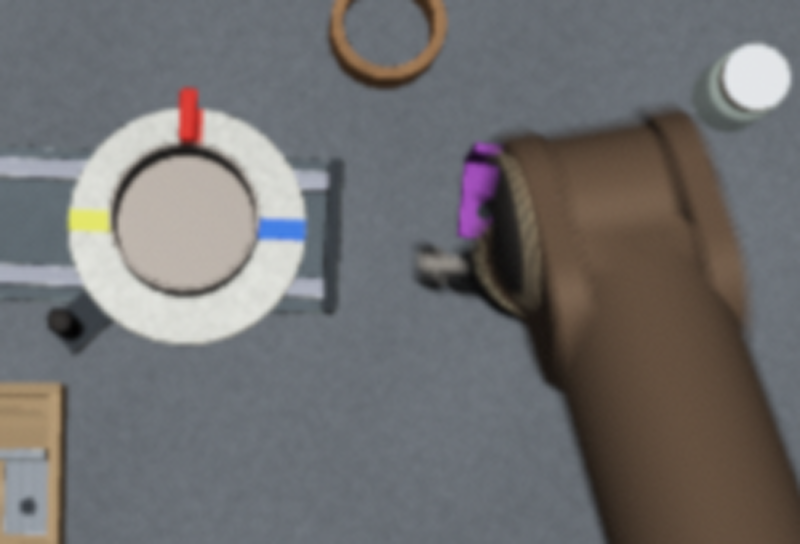

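View pics/s11.png

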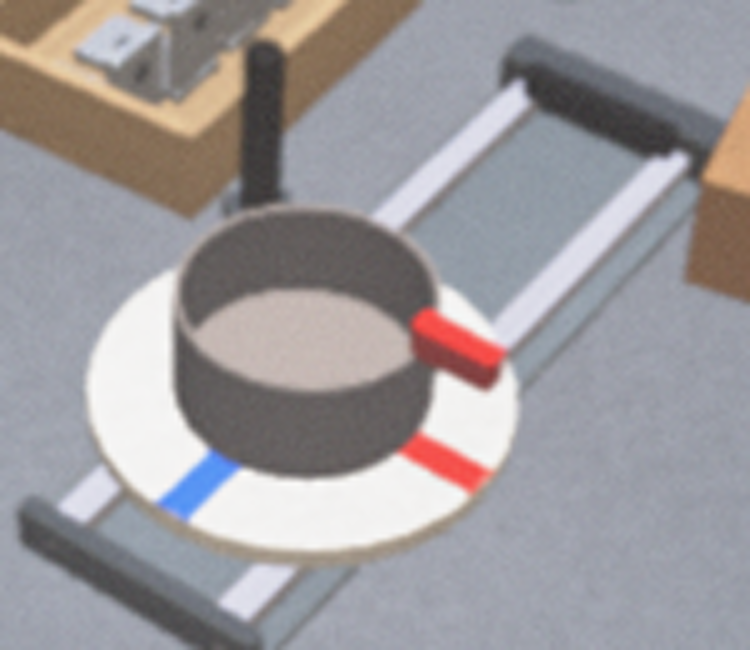

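```bash
python3 - <<'E'
from tubs import *
c=cam("top");s=cam("scene"); save(s,"s12",(130,250,280,370),5)
P=np.array([.592,.0775]); out=[]
for cc,(x0,y0,x1,y1) in ((s,(300,200,430,310)),(c,(275,165,370,265))):
    im=cv2.resize(cc["image"][y0:y1,x0:x1,::-1],None,fx=6,fy=6,interpolation=cv2.INTER_CUBIC)
    for z,r,col in((.04,.098,(0,255,0)),(.04,.06,(0,0,255)),(.098,.06,(255,0,255)),(.098,.0565,(255,255,0))):
        a=np.linspace(0,2*np.pi,90); Q=np.c_[P[0]+r*np.cos(a),P[1]+r*np.sin(a),np.full(90,z)]
        for p in proj(cc,Q): cv2.circle(im,tuple(int(q) for q in (p-[x0,y0])*6+3),1,col,-1)
    out.append(im)
cv2.imwrite("pics/ov3.png",out[0]);cv2.imwrite("pics/ov4.png",out[1])
E
```

```text
(no output)
```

View pics/ov3.png

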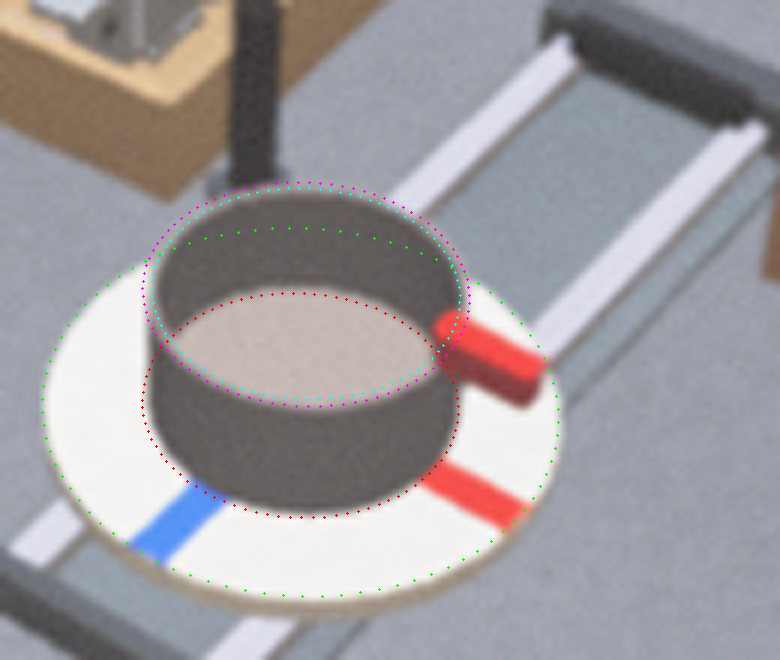

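View pics/ov4.png

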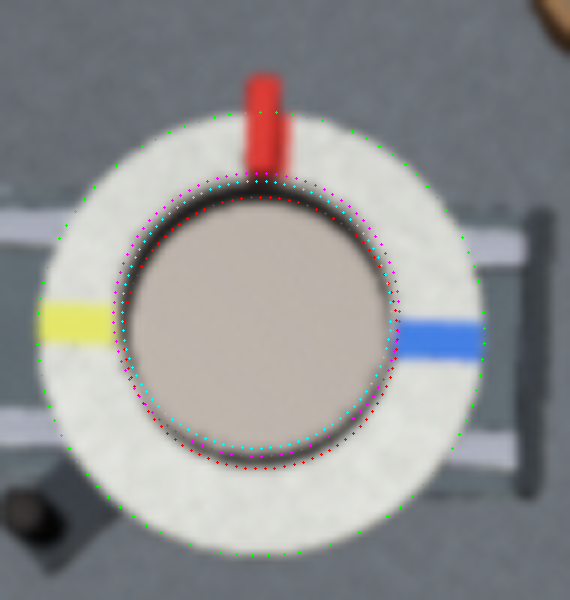

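View pics/s12.png

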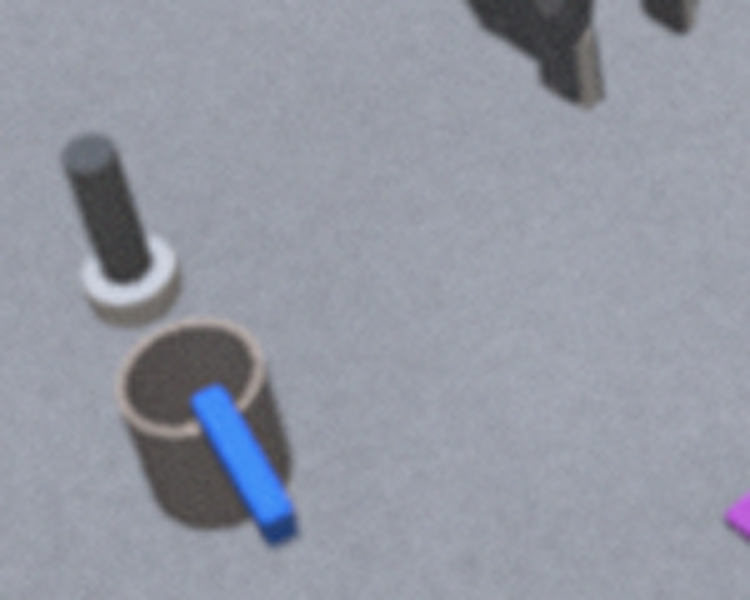

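Call:
apply_moves([
  {"translation": [-0.3, -0.9, 0], "twist": [0, 0, -0.75], "hand": 0.5},
  {"translation": [-0.3, -0.9, 0], "twist": [0, 0, -0.75], "hand": 0.5},
  {"translation": [-0.3, -0.9, 0], "twist": [0, 0, -0.75], "hand": 0.5},
  {"translation": [-0.3, -0.9, 0], "twist": [0, 0, -0.75], "hand": 0.5},
  {"translation": [-0.3, -0.9, 0], "twist": [0, 0, -0.75], "hand": 0.5},
])

```text
clock: 32.45
eef_pos: [0.4831, -0.2847, 0.2156]
orientation: [0.001, 0.154, 0.988, 0.0]
ft_force: [0.9, -0.7, 0.1]
opening: 0.043
```

Call:
apply_moves([
  {"translation": [-0.3, -0.9, 0], "twist": [0, 0, -0.75], "hand": 0.5},
  {"translation": [0, 0, 0], "twist": [0, 0, 0], "hand": 0.5},
  {"translation": [0, 0, 0], "twist": [0, 0, 0], "hand": 0.5},
])

```text
clock: 32.75
eef_pos: [0.4741, -0.3114, 0.2153]
orientation: [0.0, 0.18, 0.984, 0.0]
ft_force: [-1.2, -0.0, 1.1]
opening: 0.0425
```

```bash
python3 - <<'E'
from tubs import *
c=cam("wrist"); save(c,"w13")
s=telemetry.read_state();print(s["eef_pos"],s["orientation"])
for st,ce,m in blobs(mask(c["image"],"blue"),200): 
    ys,xs=np.nonzero(m); P=plane(c,np.c_[xs,ys],.086)[:,:2]; q=P.mean(0);v=np.linalg.svd(P-q)[2][0]
    print(st,ce,q,np.degrees(np.arctan2(v[1],v[0])),np.ptp((P-q)@v), q+v*((P-q)@v).max(), q+v*((P-q)@v).min())
E
```

```text
[ 0.4744 -0.3106  0.2154] [0.0004 0.1792 0.9838 0.0005]
[ 302  155   22  110 2210] [312.3285 208.962 ] [ 0.4523 -0.3107] -20.728952661260994 0.0702703929951789 [ 0.4863 -0.3235] [ 0.4206 -0.2987]
```

View pics/w13.png

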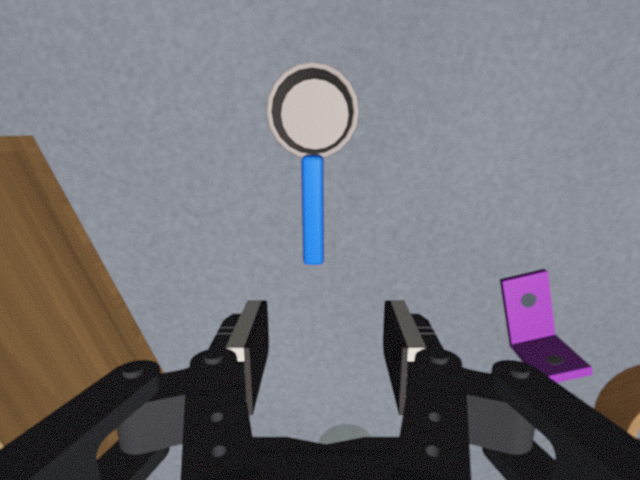

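Call:
apply_moves([
  {"translation": [-0.15, -0.21, -1], "twist": [0, 0, 0], "hand": 0.5},
  {"translation": [0, 0, -1], "twist": [0, 0, 0], "hand": 0.5},
  {"translation": [0, 0, -1], "twist": [0, 0, 0], "hand": 0.5},
  {"translation": [0, 0, -1], "twist": [0, 0, 0], "hand": 0.5},
  {"translation": [0, 0, -0.78], "twist": [0, 0, 0], "hand": 0.5},
])

```text
clock: 33.3
eef_pos: [0.4695, -0.3163, 0.0703]
orientation: [-0.0, 0.179, 0.984, 0.001]
ft_force: [-0.4, 0.2, 0.5]
opening: 0.0426
```

Call:
apply_moves([
  {"translation": [0, 0, 0], "twist": [0, 0, 0], "hand": 0.5},
  {"translation": [0, 0, 0], "twist": [0, 0, 0], "hand": 0.3},
  {"translation": [0, 0, 0], "twist": [0, 0, 0], "hand": 0.1},
  {"translation": [0, 0, 0], "twist": [0, 0, 0], "hand": 0.1},
  {"translation": [0, 0, 0], "twist": [0, 0, 0], "hand": 0.0},
])

```text
clock: 33.8
eef_pos: [0.4701, -0.3187, 0.0733]
orientation: [0.002, 0.18, 0.984, -0.0]
ft_force: [3.4, 2.1, 6.3]
opening: 0.012
```

Call:
apply_moves([
  {"translation": [0, 0, 0], "twist": [0, 0, 0], "hand": 0.0},
  {"translation": [0, 0, 0], "twist": [0, 0, 0], "hand": 0.0},
  {"translation": [0, 0, 0], "twist": [0, 0, 0], "hand": 0.0},
  {"translation": [0, 0, 0.2], "twist": [0, 0, 0], "hand": 0.0},
  {"translation": [0, 0, 0.4], "twist": [0, 0, 0], "hand": 0.0},
])

```text
clock: 34.3
eef_pos: [0.4677, -0.3186, 0.0896]
orientation: [-0.001, 0.181, 0.984, 0.0]
ft_force: [-0.9, 0.0, -2.0]
opening: 0.0116
```

Call:
apply_moves([
  {"translation": [0, 0, 0.7], "twist": [0, 0, 0], "hand": 0.0},
  {"translation": [0, 0, 0.9], "twist": [0, 0, 0], "hand": 0.0},
  {"translation": [0, 0, 1], "twist": [0, 0, 0], "hand": 0.0},
  {"translation": [0.1, 0.3, 1], "twist": [0, 0, -0.5], "hand": 0.0},
  {"translation": [0.22, 0.6, 0.6], "twist": [0, 0, -0.9], "hand": 0.0},
])

```text
clock: 34.8
eef_pos: [0.478, -0.2933, 0.2185]
orientation: [0.001, 0.231, 0.973, -0.001]
ft_force: [0.4, -0.0, -0.3]
opening: 0.0121
```

Call:
apply_moves([
  {"translation": [0.22, 0.6, 0], "twist": [0, 0, -1], "hand": 0.0},
  {"translation": [0.22, 0.6, 0], "twist": [0, 0, -1], "hand": 0.0},
  {"translation": [0.22, 0.6, 0], "twist": [0, 0, -1], "hand": 0.0},
  {"translation": [0.22, 0.6, 0], "twist": [0, 0, -1], "hand": 0.0},
  {"translation": [0.22, 0.6, 0], "twist": [0, 0, -1], "hand": 0.0},
])

```text
clock: 35.3
eef_pos: [0.5111, -0.2011, 0.2165]
orientation: [0.0, 0.395, 0.919, -0.0]
ft_force: [1.1, -0.3, -0.3]
opening: 0.012
```

Call:
apply_moves([
  {"translation": [0.22, 0.6, 0], "twist": [0, 0, -1], "hand": 0.0},
  {"translation": [0.22, 0.6, 0], "twist": [0, 0, -1], "hand": 0.0},
  {"translation": [0.22, 0.6, 0], "twist": [0, 0, -1], "hand": 0.0},
  {"translation": [0.22, 0.6, 0], "twist": [0, 0, -1], "hand": 0.0},
  {"translation": [0.22, 0.6, 0], "twist": [0, 0, -1], "hand": 0.0},
])

```text
clock: 35.8
eef_pos: [0.5441, -0.1111, 0.2164]
orientation: [0.0, 0.549, 0.836, -0.0]
ft_force: [0.2, -0.0, -1.5]
opening: 0.0117
```

Call:
apply_moves([
  {"translation": [0.22, 0.6, 0], "twist": [0, 0, -1], "hand": 0.0},
  {"translation": [0.22, 0.6, 0], "twist": [0, 0, -1], "hand": 0.0},
  {"translation": [0.22, 0.6, 0], "twist": [0, 0, -1], "hand": 0.0},
  {"translation": [0.2, 0.6, 0], "twist": [0, 0, -1], "hand": 0.0},
  {"translation": [0.2, 0.5, 0], "twist": [0, 0, -1], "hand": 0.0},
])

```text
clock: 36.3
eef_pos: [0.5759, -0.0237, 0.2164]
orientation: [0.0, 0.685, 0.728, 0.0]
ft_force: [-0.6, -0.8, -0.8]
opening: 0.0123
```

Call:
apply_moves([
  {"translation": [0.1, 0, 0], "twist": [0, 0, -1], "hand": 0.0},
  {"translation": [0, 0, 0], "twist": [0, 0, -0.6], "hand": 0.0},
  {"translation": [0, 0, 0], "twist": [0, 0, 0], "hand": 0.0},
  {"translation": [0, 0, 0], "twist": [0, 0, 0], "hand": 0.0},
])

```text
clock: 36.7
eef_pos: [0.5788, -0.0249, 0.2161]
orientation: [0.0, 0.724, 0.69, -0.0]
ft_force: [0.3, -0.9, -0.6]
opening: 0.0122
```

```bash
python3 - <<'E'
from tubs import *
c=cam("top"); save(c,"t14",(260,150,410,280),5); c2=cam("scene");save(c2,"s14",(290,160,440,310),5)
s=telemetry.read_state();print(s["eef_pos"],s["orientation"],s["ft_force"])
E
```

```text
[ 0.5788 -0.0249  0.2159] [ 0.0001  0.7239  0.6899 -0.    ] [ 0.0902 -0.0664 -1.1856]
```

View pics/t14.png

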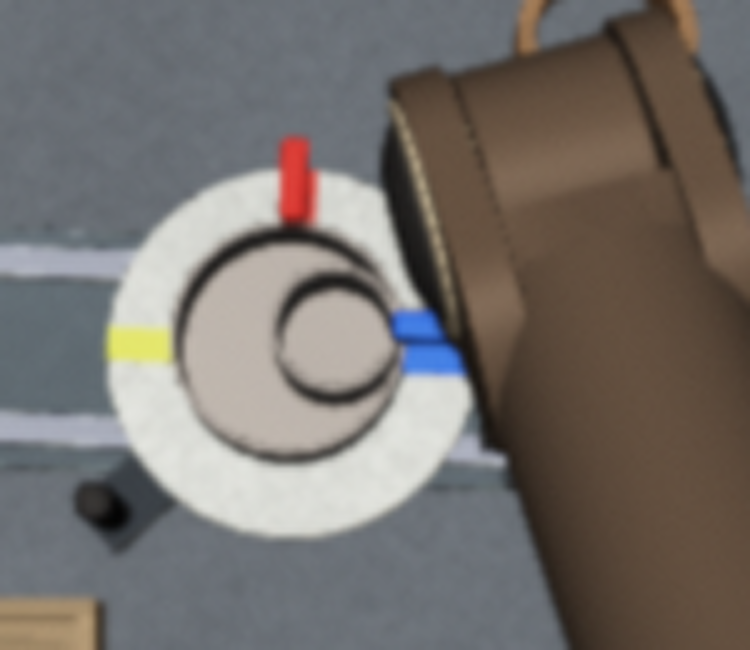

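View pics/s14.png

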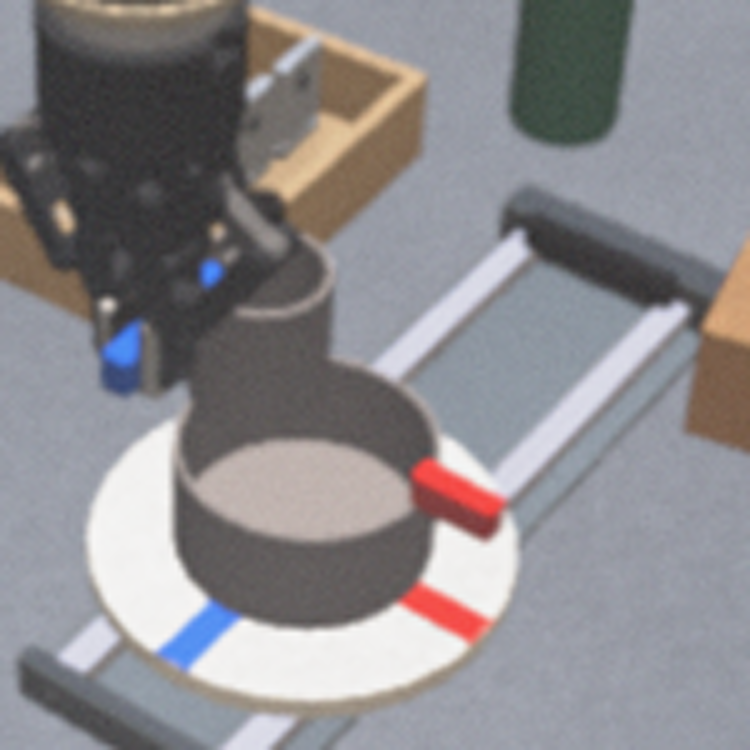

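Call:
apply_moves([
  {"translation": [0.32, 0.78, 0], "twist": [0, 0, 0], "hand": 0.0},
  {"translation": [0, 0, 0], "twist": [0, 0, 0], "hand": 0.0},
  {"translation": [0, 0, -0.6], "twist": [0, 0, 0], "hand": 0.0},
  {"translation": [0, 0, -0.6], "twist": [0, 0, 0], "hand": 0.0},
  {"translation": [0, 0, 0], "twist": [0, 0, 0], "hand": 0.0},
])

```text
clock: 37.3
eef_pos: [0.5869, -0.002, 0.1774]
orientation: [-0.001, 0.724, 0.69, -0.002]
ft_force: [0.1, 0.2, -0.2]
opening: 0.0124
```

```bash
python3 - <<'E'
from tubs import *
c=cam("top"); s=cam("scene")
st=telemetry.read_state();print(st["eef_pos"],st["ft_force"])
zb=st["eef_pos"][2]-.072
P=np.array([.5925,.0775])
for i,(cc,(x0,y0,x1,y1)) in enumerate(((s,(300,180,430,300)),(c,(275,165,370,265)))):
    im=cv2.resize(cc["image"][y0:y1,x0:x1,::-1],None,fx=6,fy=6,interpolation=cv2.INTER_CUBIC)
    for z,r,col in((zb+.066,.03,(255,0,255)),):
        a=np.linspace(0,2*np.pi,60); Q=np.c_[P[0]+r*np.cos(a),P[1]+r*np.sin(a),np.full(60,z)]
        for p in proj(cc,Q): cv2.circle(im,tuple(int(q) for q in (p-[x0,y0])*6+3),1,col,-1)
    cv2.imwrite(f"pics/ov{5+i}.png",im)
E
```

```text
[ 0.5885 -0.0016  0.1798] [-0.1402  0.0555 -0.8972]
```

View pics/ov5.png

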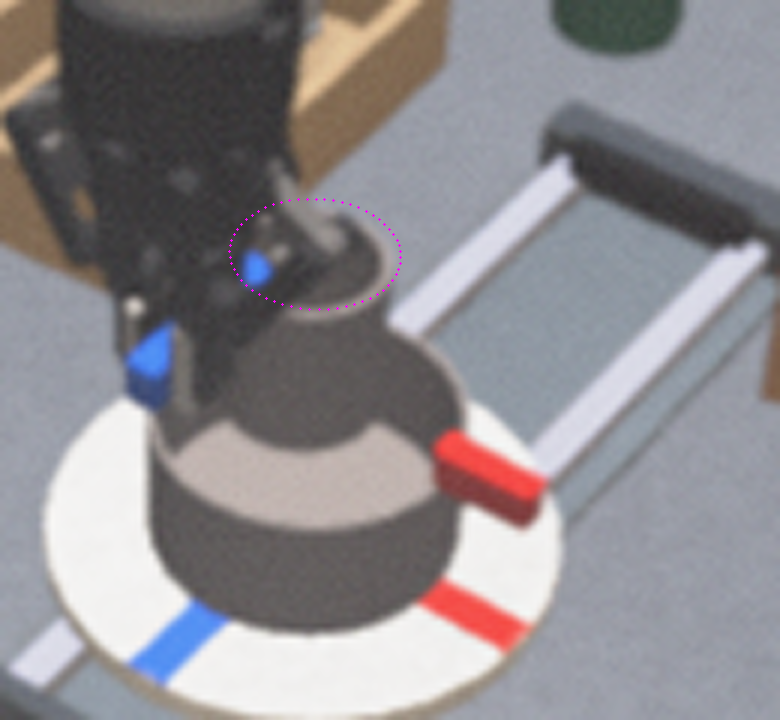

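View pics/ov6.png

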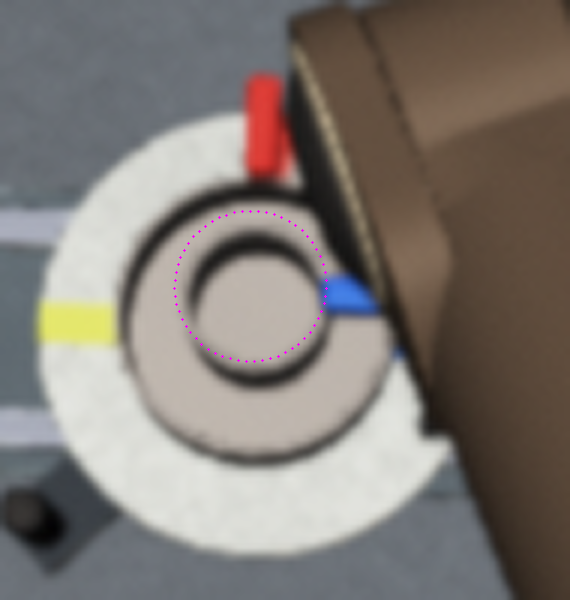

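```bash
python3 - <<'E'
from tubs import *
c=cam("top"); s=cam("scene")
print(tri(c,(317.5,214.7),s,(350.0,223.2)))
save(c,"t15",(295,190,345,235),14); save(s,"s15",(320,200,390,265),10)
E
```

```text
(array([0.588 , 0.0752, 0.1689]), np.float64(0.0018123039267727407))
```

View pics/t15.png

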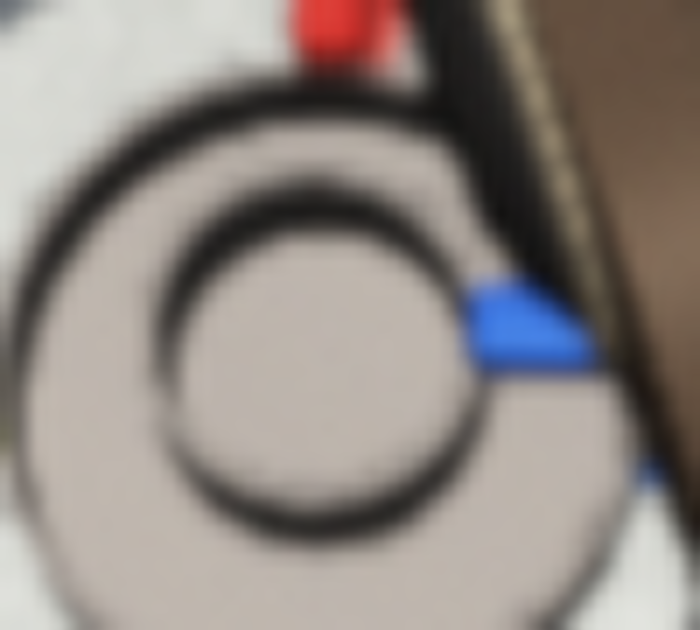

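View pics/s15.png

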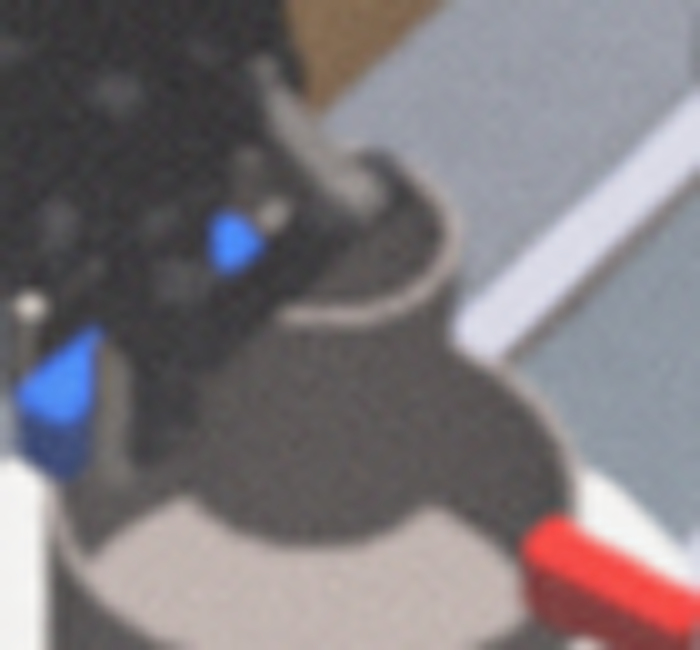

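Call:
apply_moves([
  {"translation": [0.08, 0.05, -0.5], "twist": [0, 0, 0], "hand": 0.0},
  {"translation": [0, 0, -0.6], "twist": [0, 0, 0], "hand": 0.0},
  {"translation": [0, 0, -0.5], "twist": [0, 0, 0], "hand": 0.0},
  {"translation": [0, 0, -0.2], "twist": [0, 0, 0], "hand": 0.0},
  {"translation": [0, 0, 0], "twist": [0, 0, 0], "hand": 0.0},
])

```text
clock: 38.0
eef_pos: [0.5904, 0.0003, 0.1244]
orientation: [-0.001, 0.724, 0.69, -0.001]
ft_force: [0.2, -0.2, -0.2]
opening: 0.0119
```

Call:
apply_moves([
  {"translation": [0, 0, -0.07], "twist": [0, 0, 0], "hand": 0.0},
  {"translation": [0, 0, 0], "twist": [0, 0, 0], "hand": 0.0},
])

```text
clock: 38.2
eef_pos: [0.5913, 0.0003, 0.1239]
orientation: [0.0, 0.724, 0.69, 0.0]
ft_force: [-0.4, 0.8, -0.4]
opening: 0.0119
```

Call:
apply_moves([
  {"translation": [0, 0, -0.05], "twist": [0, 0, 0], "hand": 0.0},
  {"translation": [0, 0, 0], "twist": [0, 0, 0], "hand": 0.0},
])

```text
clock: 38.4
eef_pos: [0.5911, 0.0002, 0.1222]
orientation: [0.0, 0.724, 0.69, 0.0]
ft_force: [-0.7, 0.3, -1.1]
opening: 0.0119
```

Call:
apply_moves([
  {"translation": [0, 0, -0.06], "twist": [0, 0, 0], "hand": 0.0},
  {"translation": [0, 0, 0], "twist": [0, 0, 0], "hand": 0.0},
])

```text
clock: 38.6
eef_pos: [0.5909, 0.0002, 0.1201]
orientation: [0.0, 0.724, 0.69, -0.0]
ft_force: [0.1, 0.1, -0.3]
opening: 0.0123
```

Call:
apply_moves([
  {"translation": [0, 0, -0.05], "twist": [0, 0, 0], "hand": 0.0},
  {"translation": [0, 0, 0], "twist": [0, 0, 0], "hand": 0.0},
])

```text
clock: 38.8
eef_pos: [0.5912, 0.0004, 0.1192]
orientation: [0.0, 0.724, 0.69, 0.0]
ft_force: [-2.2, -0.4, 4.1]
opening: 0.012
```

```bash
cat > ov.py <<'E'
from tubs import *
import sys
def ov(P,tag,items,crops):
    c=cam("top"); s=cam("scene")
    for n,cc,(x0,y0,x1,y1) in (("s",s,crops[0]),("t",c,crops[1])):
        im=cv2.resize(cc["image"][y0:y1,x0:x1,::-1],None,fx=6,fy=6,interpolation=cv2.INTER_CUBIC)
        for z,r,col in items:
            a=np.linspace(0,2*np.pi,90); Q=np.c_[P[0]+r*np.cos(a),P[1]+r*np.sin(a),np.full(90,z)]
            for p in proj(cc,Q): cv2.circle(im,tuple(int(q) for q in (p-[x0,y0])*6+3),1,col,-1)
        cv2.imwrite(f"pics/{tag}{n}.png",im)
    return c,s
E
python3 - <<'E'
from ov import *
ov((.5922,.0775),"p16",[(.04,.098,(0,255,0)),(.112,.03,(255,0,255)),(.112,.0265,(255,255,0)),(.098,.06,(0,0,255))],[(300,190,430,300),(275,165,370,265)])
E
```

```text
(no output)
```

View pics/p16t.png

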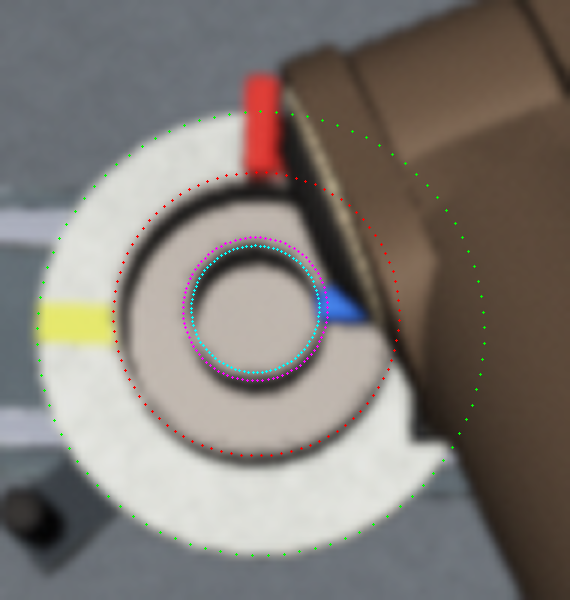

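View pics/p16s.png

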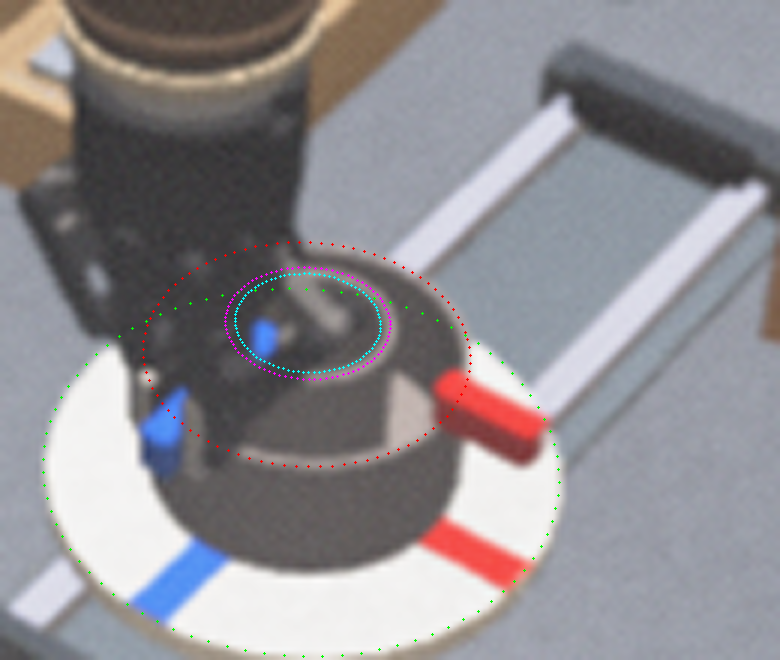

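Call:
apply_moves([
  {"translation": [0, 0, 0], "twist": [0, 0, 0], "hand": 0.3},
  {"translation": [0, 0, 0], "twist": [0, 0, 0], "hand": 0.4},
  {"translation": [0, 0, 0], "twist": [0, 0, 0], "hand": 0.4},
  {"translation": [0, 0, 0.4], "twist": [0, 0, 0], "hand": 0.4},
  {"translation": [0, 0, 0.8], "twist": [0, 0, 0], "hand": 0.4},
])

```text
clock: 39.4
eef_pos: [0.5898, 0.0001, 0.154]
orientation: [-0.001, 0.724, 0.69, -0.001]
ft_force: [0.1, -0.6, -0.1]
opening: 0.0342
```

Call:
apply_moves([
  {"translation": [0, 0, 1], "twist": [0, 0, 0], "hand": 0.4},
  {"translation": [0, 0, 1], "twist": [0, 0, 0], "hand": 0.4},
  {"translation": [-0.3, -0.5, 0.8], "twist": [0, 0, 0], "hand": 0.4},
  {"translation": [-1, -1, 0], "twist": [0, 0, 0], "hand": 0.2},
  {"translation": [-1, -1, 0], "twist": [0, 0, 0], "hand": 0.0},
])

```text
clock: 39.9
eef_pos: [0.5219, -0.0748, 0.2403]
orientation: [0.001, 0.724, 0.69, 0.001]
ft_force: [0.1, -1.6, -0.2]
opening: 0.0058
```

Call:
apply_moves([
  {"translation": [-1, -0.3, 0], "twist": [0, 0, 0], "hand": 0.0},
  {"translation": [-1, 0, 0], "twist": [0, 0, 0], "hand": 0.0},
  {"translation": [0, 0, 0], "twist": [0, 0, 0], "hand": 0.0},
])

```text
clock: 40.2
eef_pos: [0.4588, -0.0844, 0.2394]
orientation: [0.0, 0.725, 0.689, -0.001]
ft_force: [0.4, 0.6, -0.3]
opening: -0.0002
```

```bash
python3 - <<'E'
from ov import *
c,s=ov((.5922,.0775),"p17",[(.04,.098,(0,255,0)),(.112,.03,(255,0,255)),(.098,.06,(0,0,255))],[(300,190,430,300),(275,165,370,265)])
save(c,"t17")
im=c["image"]
for col,z in(("red",.118),("blue",.132)):
    for st,ce,m in blobs(mask(im,col)):
        if 270<ce[0]<370 and 170<ce[1]<270:
            ys,xs=np.nonzero(m);P=plane(c,np.c_[xs,ys],z)[:,:2];q=P.mean(0);v=np.linalg.svd(P-q)[2][0];print(col,q,np.degrees(np.arctan2(v[1],v[0])),st)
print(telemetry.read_state()["eef_pos"])
E
```

```text
red [0.6664 0.0742] -178.18814486813753 [316 178   7  17  93]
blue [0.5849 0.0106] -99.58333743228742 [328 213  29  12 207]
[ 0.4623 -0.084   0.2398]
```

View pics/p17t.png

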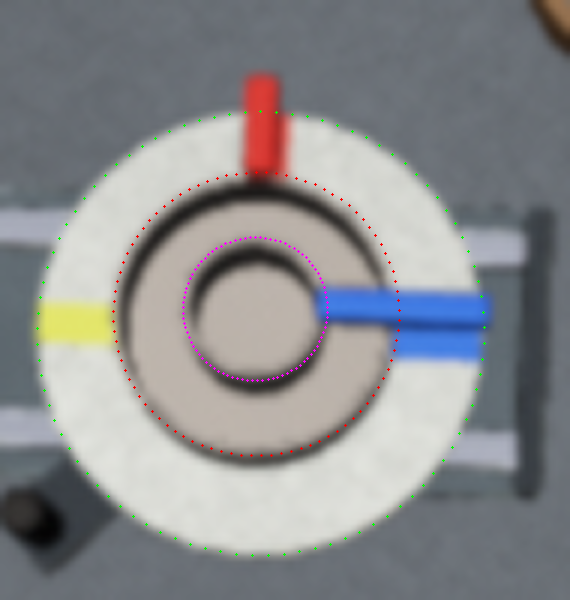

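View pics/p17s.png

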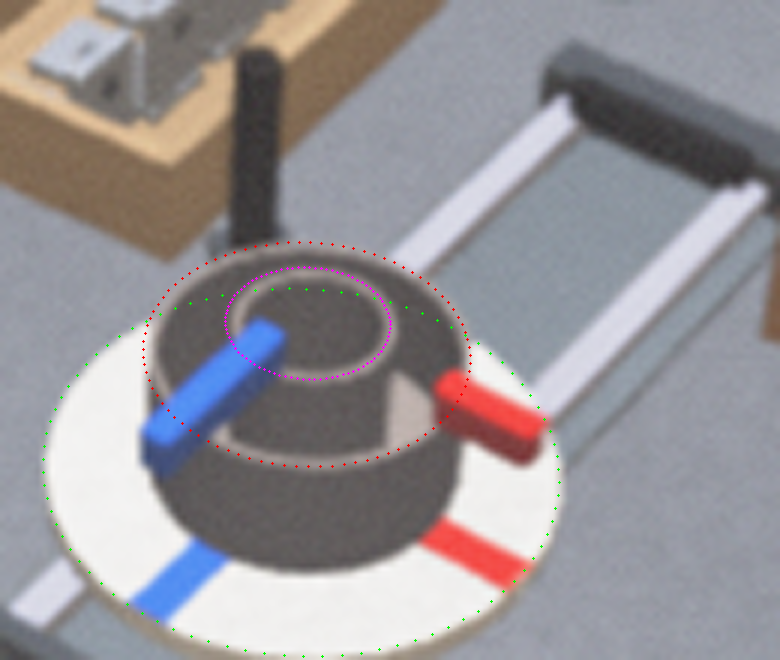

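View pics/t17.png

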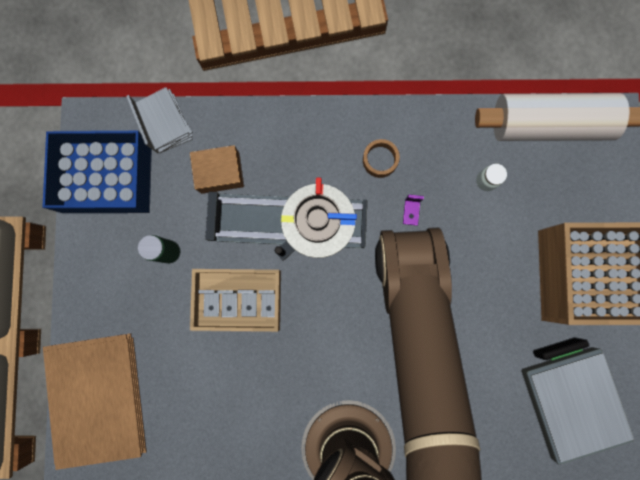

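Call:
apply_moves([
  {"translation": [0.2, 0.97, 0], "twist": [0, 0, 0], "hand": 0.0},
  {"translation": [0.2, 0.97, 0], "twist": [0, 0, 0], "hand": 0.0},
  {"translation": [0.2, 0.97, 0], "twist": [0, 0, 0], "hand": 0.0},
  {"translation": [0.2, 0.97, 0], "twist": [0, 0, 0], "hand": 0.0},
  {"translation": [0.2, 0.97, 0], "twist": [0, 0, 0], "hand": 0.0},
])

```text
clock: 40.8
eef_pos: [0.4933, 0.0638, 0.2391]
orientation: [-0.0, 0.724, 0.69, 0.001]
ft_force: [-0.6, -0.6, 1.0]
opening: 0.0002
```

Call:
apply_moves([
  {"translation": [0.2, 0.97, 0], "twist": [0, 0, 0], "hand": 0.0},
  {"translation": [0.2, 0.9, 0], "twist": [0, 0, 0], "hand": 0.0},
  {"translation": [0, 0, 0], "twist": [0, 0, 0], "hand": 0.0},
  {"translation": [0, 0, -0.8], "twist": [0, 0, 0], "hand": 0.0},
  {"translation": [0, 0, -0.8], "twist": [0, 0, 0], "hand": 0.0},
])

```text
clock: 41.3
eef_pos: [0.5052, 0.1184, 0.1907]
orientation: [0.0, 0.724, 0.69, 0.001]
ft_force: [0.3, 0.1, 0.2]
opening: 0.0001
```

```bash
python3 - <<'E'
from ov import *
s=cam("scene"); save(s,"s18",(280,120,440,290),4)
save(cam("wrist"),"w18")
print(telemetry.read_state()["eef_pos"])
E
```

```text
[0.5029 0.1172 0.1882]
```

View pics/s18.png

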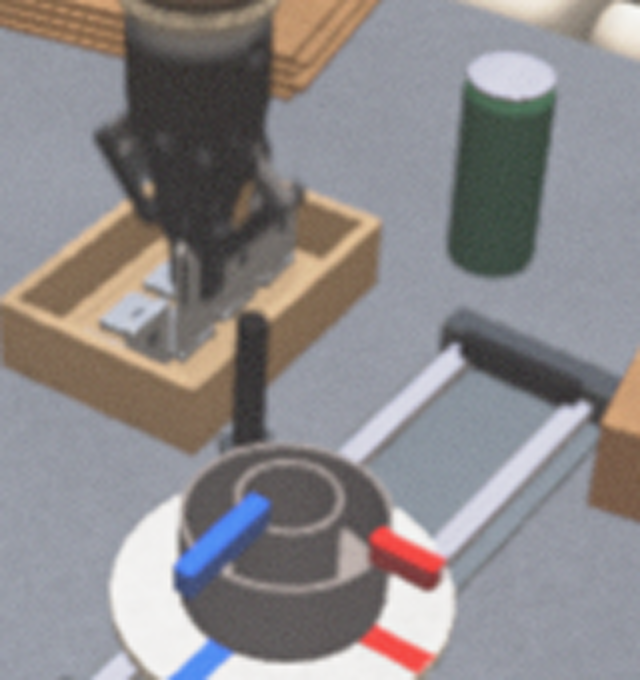

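View pics/w18.png

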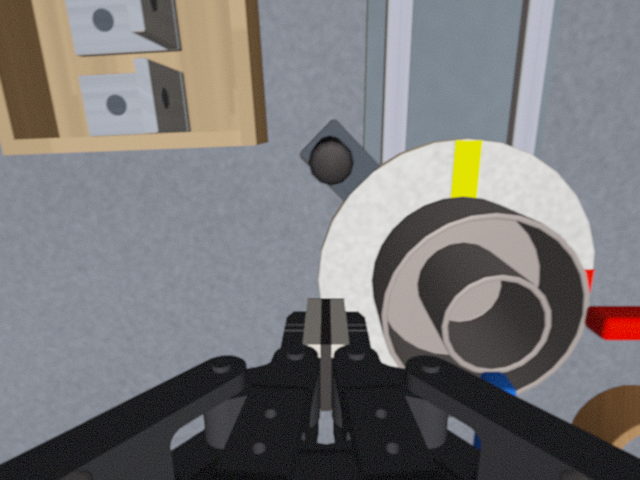

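Call:
apply_moves([
  {"translation": [0.08, 0, -0.7], "twist": [0, 0, 0], "hand": 0.0},
  {"translation": [0, 0, -0.7], "twist": [0, 0, 0], "hand": 0.0},
  {"translation": [0, 0, -0.7], "twist": [0, 0, 0], "hand": 0.0},
  {"translation": [0, 0.3, 0], "twist": [0, 0, 0], "hand": 0.0},
  {"translation": [0, 0.3, 0], "twist": [0, 0, 0], "hand": 0.0},
])

```text
clock: 41.9
eef_pos: [0.5071, 0.1368, 0.1288]
orientation: [-0.0, 0.724, 0.689, 0.0]
ft_force: [0.9, -0.0, 0.6]
opening: 0.0001
```

Call:
apply_moves([
  {"translation": [0, 0.1, 0], "twist": [0, 0, 0], "hand": 0.0},
  {"translation": [0, 0.1, 0], "twist": [0, 0, 0], "hand": 0.0},
  {"translation": [0, 0.1, 0], "twist": [0, 0, 0], "hand": 0.0},
])

```text
clock: 42.2
eef_pos: [0.5068, 0.1453, 0.1286]
orientation: [0.0, 0.724, 0.69, 0.0]
ft_force: [0.1, -0.0, 0.0]
opening: -0.0001
```

Call:
apply_moves([
  {"translation": [0, 0.1, 0], "twist": [0, 0, 0], "hand": 0.0},
  {"translation": [0, 0.1, 0], "twist": [0, 0, 0], "hand": 0.0},
  {"translation": [0, 0.1, 0], "twist": [0, 0, 0], "hand": 0.0},
])

```text
clock: 42.5
eef_pos: [0.5065, 0.1535, 0.1278]
orientation: [0.0, 0.724, 0.689, -0.0]
ft_force: [0.9, -1.4, 0.9]
opening: 0.0002
```

Call:
apply_moves([
  {"translation": [0, 0.1, 0], "twist": [0, 0, 0], "hand": 0.0},
  {"translation": [0, 0.1, 0], "twist": [0, 0, 0], "hand": 0.0},
  {"translation": [0.01, 0.1, 0], "twist": [0, 0, 0], "hand": 0.0},
  {"translation": [0.01, 0.1, 0], "twist": [0, 0, 0], "hand": 0.0},
  {"translation": [0.01, 0.1, 0], "twist": [0, 0, 0], "hand": 0.0},
])

```text
clock: 43.0
eef_pos: [0.5072, 0.1691, 0.1277]
orientation: [-0.0, 0.724, 0.69, -0.0]
ft_force: [-0.2, -1.1, 1.1]
opening: 0.0001
```

```bash
python3 - <<'E'
from ov import *
s=cam("scene"); save(s,"s19",(280,120,440,310),4)
E
```

```text
(no output)
```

View pics/s19.png

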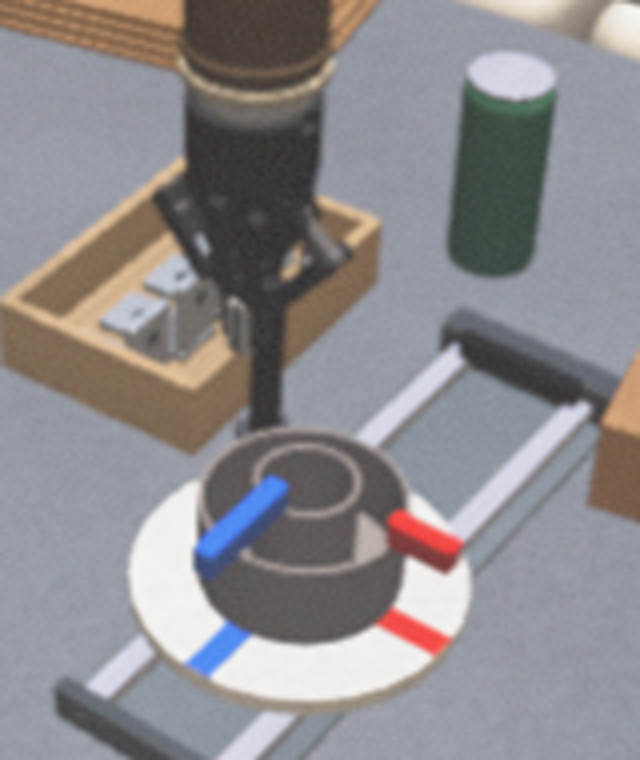

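Call:
apply_moves([
  {"translation": [0.01, 0.13, 0], "twist": [0, 0, 0], "hand": 0.0},
  {"translation": [0.01, 0.13, 0], "twist": [0, 0, 0], "hand": 0.0},
  {"translation": [0.01, 0.13, 0], "twist": [0, 0, 0], "hand": 0.0},
  {"translation": [0.01, 0.13, 0], "twist": [0, 0, 0], "hand": 0.0},
  {"translation": [0.01, 0.13, 0], "twist": [0, 0, 0], "hand": 0.0},
])

```text
clock: 43.55
eef_pos: [0.5085, 0.1887, 0.1275]
orientation: [-0.0, 0.724, 0.69, -0.0]
ft_force: [-0.2, -2.1, -0.6]
opening: -0.0003
```

Call:
apply_moves([
  {"translation": [0.01, 0.13, 0], "twist": [0, 0, 0], "hand": 0.0},
  {"translation": [0.01, 0.13, 0], "twist": [0, 0, 0], "hand": 0.0},
  {"translation": [0.01, 0.13, 0], "twist": [0, 0, 0], "hand": 0.0},
  {"translation": [0.01, 0.13, 0], "twist": [0, 0, 0], "hand": 0.0},
  {"translation": [0.01, 0.13, 0], "twist": [0, 0, 0], "hand": 0.0},
])

```text
clock: 44.05
eef_pos: [0.5103, 0.2082, 0.1277]
orientation: [-0.0, 0.724, 0.69, 0.0]
ft_force: [-1.4, -3.6, -0.6]
opening: -0.0001
```

Call:
apply_moves([
  {"translation": [0.01, 0.13, 0], "twist": [0, 0, 0], "hand": 0.0},
  {"translation": [0.01, 0.13, 0], "twist": [0, 0, 0], "hand": 0.0},
  {"translation": [0.01, 0.13, 0], "twist": [0, 0, 0], "hand": 0.0},
  {"translation": [0.01, 0.13, 0], "twist": [0, 0, 0], "hand": 0.0},
  {"translation": [0.01, 0.13, 0], "twist": [0, 0, 0], "hand": 0.0},
])

```text
clock: 44.55
eef_pos: [0.5119, 0.2277, 0.1277]
orientation: [0.0, 0.724, 0.69, 0.0]
ft_force: [-1.5, -2.9, 0.9]
opening: -0.0002
```

Call:
apply_moves([
  {"translation": [0.01, 0.13, 0], "twist": [0, 0, 0], "hand": 0.0},
  {"translation": [0.01, 0.13, 0], "twist": [0, 0, 0], "hand": 0.0},
  {"translation": [0.01, 0.13, 0], "twist": [0, 0, 0], "hand": 0.0},
  {"translation": [0.01, 0.13, 0], "twist": [0, 0, 0], "hand": 0.0},
  {"translation": [0.01, 0.13, 0], "twist": [0, 0, 0], "hand": 0.0},
])

```text
clock: 45.05
eef_pos: [0.5133, 0.2472, 0.1277]
orientation: [-0.0, 0.724, 0.69, 0.0]
ft_force: [-1.5, -0.6, 0.5]
opening: -0.0001
```

Call:
apply_moves([
  {"translation": [0.01, 0.13, 0], "twist": [0, 0, 0], "hand": 0.0},
  {"translation": [0.01, 0.13, 0], "twist": [0, 0, 0], "hand": 0.0},
  {"translation": [0.01, 0.13, 0], "twist": [0, 0, 0], "hand": 0.0},
  {"translation": [0.01, 0.13, 0], "twist": [0, 0, 0], "hand": 0.0},
  {"translation": [0.01, 0.13, 0], "twist": [0, 0, 0], "hand": 0.0},
])

```text
clock: 45.55
eef_pos: [0.5148, 0.2667, 0.1277]
orientation: [-0.0, 0.724, 0.69, -0.0]
ft_force: [-2.3, -2.1, 0.0]
opening: -0.0
```

```bash
python3 - <<'E'
from ov import *
save(cam("scene"),"s20",(280,120,440,310),4)
E
```

```text
(no output)
```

View pics/s20.png

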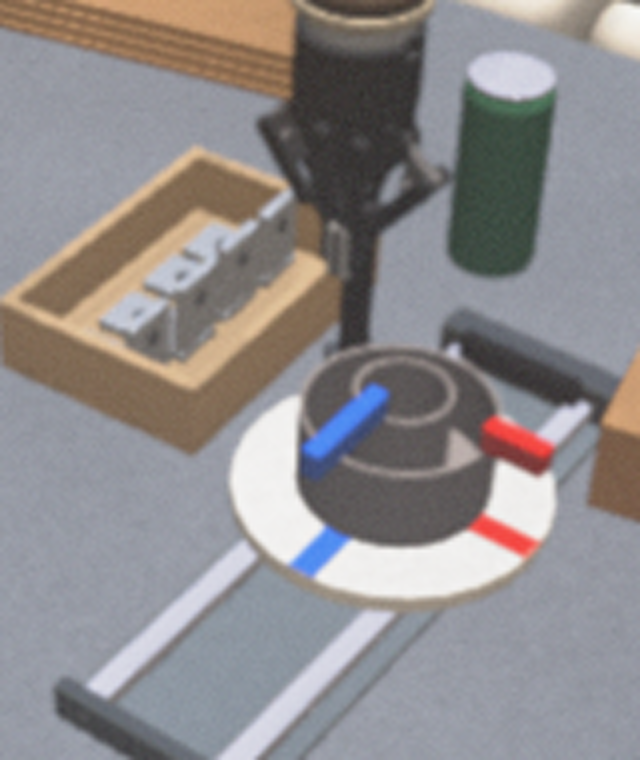

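Call:
apply_moves([
  {"translation": [0, 0.1, 0], "twist": [0, 0, 0], "hand": 0.0},
  {"translation": [0, 0.1, 0], "twist": [0, 0, 0], "hand": 0.0},
  {"translation": [0, 0.1, 0], "twist": [0, 0, 0], "hand": 0.0},
  {"translation": [0, 0.1, 0], "twist": [0, 0, 0], "hand": 0.0},
  {"translation": [0, 0.1, 0], "twist": [0, 0, 0], "hand": 0.0},
])

```text
clock: 46.1
eef_pos: [0.5151, 0.2814, 0.1277]
orientation: [0.0, 0.724, 0.69, 0.0]
ft_force: [1.4, -1.6, -0.1]
opening: -0.0
```

Call:
apply_moves([
  {"translation": [0, 0.1, 0], "twist": [0, 0, 0], "hand": 0.0},
  {"translation": [0, 0.08, 0], "twist": [0, 0, 0], "hand": 0.0},
  {"translation": [0, 0.08, 0], "twist": [0, 0, 0], "hand": 0.0},
])

```text
clock: 46.4
eef_pos: [0.5148, 0.2893, 0.1277]
orientation: [0.0, 0.724, 0.69, 0.0]
ft_force: [1.0, -1.7, -1.1]
opening: -0.0002
```

Call:
apply_moves([
  {"translation": [0, 0.05, 0], "twist": [0, 0, 0], "hand": 0.0},
  {"translation": [0, 0.05, 0], "twist": [0, 0, 0], "hand": 0.0},
  {"translation": [0, 0.05, 0], "twist": [0, 0, 0], "hand": 0.0},
])

```text
clock: 46.7
eef_pos: [0.5148, 0.2937, 0.1277]
orientation: [0.0, 0.724, 0.69, -0.0]
ft_force: [1.0, -1.7, -0.4]
opening: 0.0002
```

Call:
apply_moves([
  {"translation": [0, 0.05, 0], "twist": [0, 0, 0], "hand": 0.0},
  {"translation": [0, 0.05, 0], "twist": [0, 0, 0], "hand": 0.0},
])

```text
clock: 46.9
eef_pos: [0.5148, 0.2951, 0.1276]
orientation: [0.001, 0.724, 0.689, -0.001]
ft_force: [-0.7, -9.5, 5.7]
opening: -0.0002
```

Call:
apply_moves([
  {"translation": [0, 0.05, 0], "twist": [0, 0, 0], "hand": 0.0},
  {"translation": [0, 0.04, 0], "twist": [0, 0, 0], "hand": 0.0},
])

```text
clock: 47.1
eef_pos: [0.5149, 0.2952, 0.1276]
orientation: [0.002, 0.725, 0.689, -0.003]
ft_force: [-2.5, -15.5, 10.9]
opening: 0.0002
```

Call:
apply_moves([
  {"translation": [0, 0.04, 0], "twist": [0, 0, 0], "hand": 0.0},
  {"translation": [0, 0.04, 0], "twist": [0, 0, 0], "hand": 0.0},
])

```text
clock: 47.3
eef_pos: [0.5149, 0.2953, 0.1275]
orientation: [0.003, 0.725, 0.688, -0.005]
ft_force: [-4.0, -22.4, 14.5]
opening: -0.0003
```

```bash
python3 - <<'E'
from ov import *
save(cam("scene"),"s21",(300,120,460,290),4);save(cam("top"),"t21",(190,130,350,290),5)
E
```

```text
(no output)
```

View pics/s21.png

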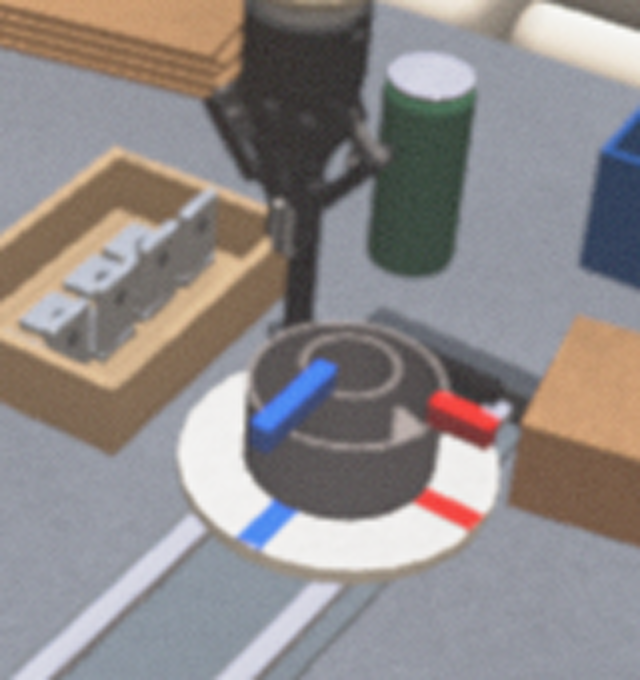

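View pics/t21.png

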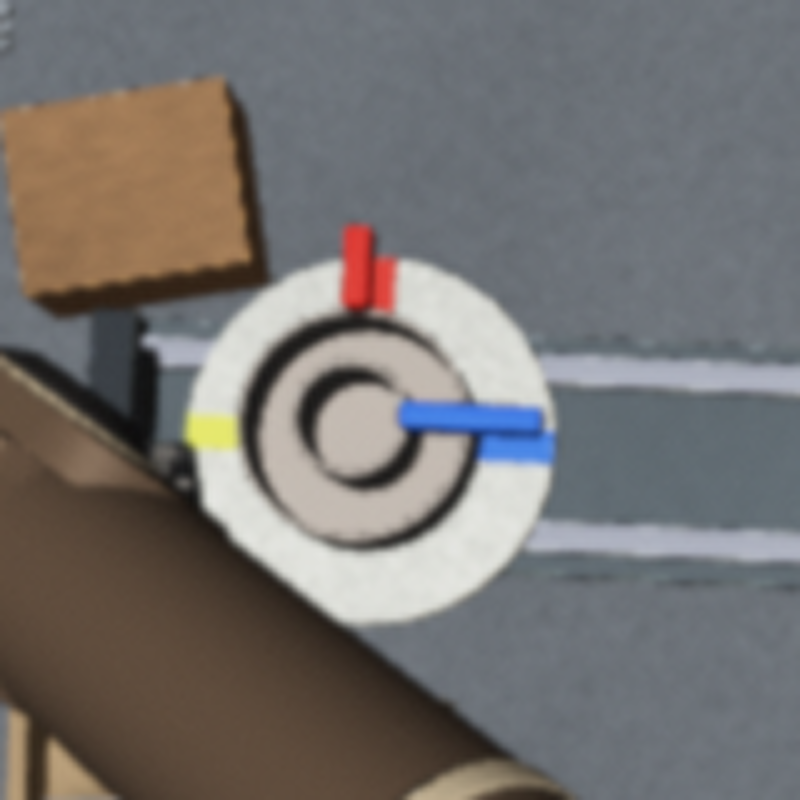

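```bash
python3 - <<'E'
from ov import *
c=cam("top"); o=np.array([190,130])
f=lambda p:plane(c,[(np.array(p)-2)/5+o],.04)[0]
L=f((188,430));R_=f((556,447));print("plate now",(L+R_)/2,np.linalg.norm(L-R_))
# initial from ov4/t1: left 68 right 516 at 6x offset 270,175
L0,R0=plane(c,(np.array([[68,262],[516,283]])-2.5)/6+[270,175],.04);print((L0+R0)/2, np.linalg.norm((L+R_)/2-(L0+R0)/2))
# carton corner at bench
print("carton corner z0",plane(c,[(np.array((265,285))-2)/5+o],0.0),"top z.07",plane(c,[(np.array((252,262))-2)/5+o],.07))
print(telemetry.read_state()["ft_force"])
E
```

```text
plate now [0.5994 0.22   0.04  ] 0.19501253964120266
[0.5919 0.0769 0.04  ] 0.14337160249043915
carton corner z0 [[0.6898 0.2849 0.    ]] top z.07 [[0.6878 0.2793 0.07  ]]
[ -4.3634 -20.4144  12.5745]
```

```bash
python3 - <<'E'
from ov import *
save(cam("wrist"),"w22");save(cam("scene"),"s22",(350,160,450,250),8)
E
```

```text
(no output)
```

View pics/w22.png

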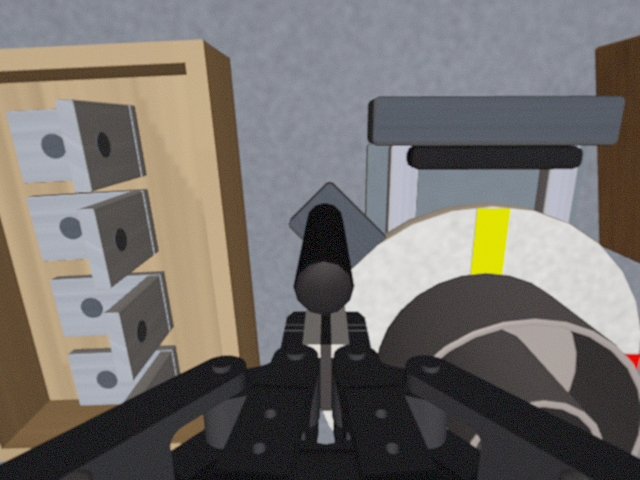

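View pics/s22.png

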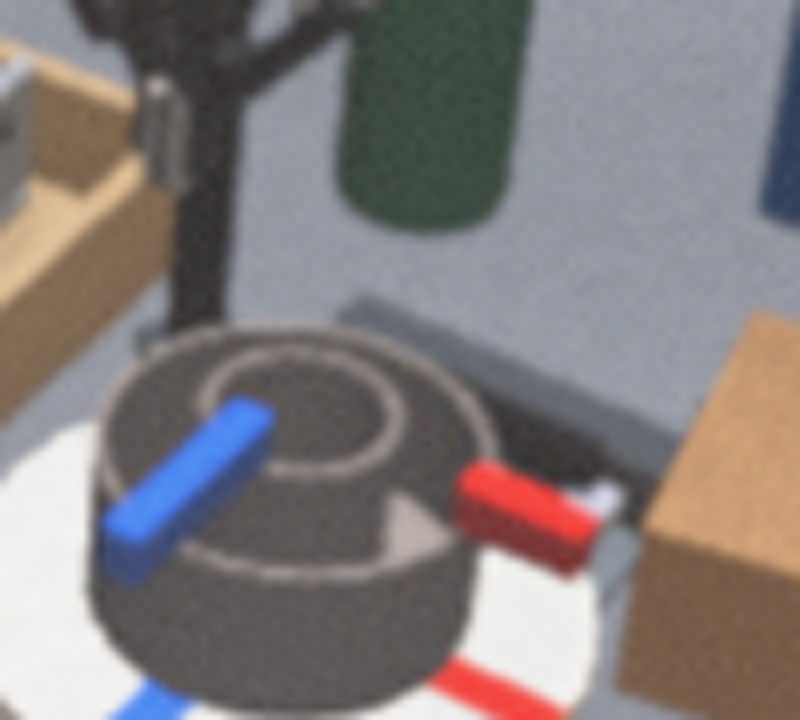

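Call:
apply_moves([
  {"translation": [0, -0.2, 0], "twist": [0, 0, 0], "hand": 0.0},
  {"translation": [0, -0.3, 0], "twist": [0, 0, 0], "hand": 0.0},
  {"translation": [0, -0.5, 0], "twist": [0, 0, 0], "hand": 0.0},
  {"translation": [0, 0, 1], "twist": [0, 0, 0], "hand": 0.0},
  {"translation": [0, 0, 1], "twist": [0, 0, 0], "hand": 0.0},
])

```text
clock: 48.05
eef_pos: [0.5142, 0.2704, 0.1875]
orientation: [-0.001, 0.724, 0.689, -0.001]
ft_force: [0.7, 0.0, 0.4]
opening: 0.0003
```

Call:
apply_moves([
  {"translation": [0, 0, 1], "twist": [0, 0, 0], "hand": 0.0},
  {"translation": [-0.5, -1, 0.5], "twist": [0, 0, 0], "hand": 0.0},
  {"translation": [-0.5, -1, 0], "twist": [0, 0, 0], "hand": 0.0},
  {"translation": [-0.5, -1, 0], "twist": [0, 0, 0], "hand": 0.0},
  {"translation": [-0.5, -1, 0], "twist": [0, 0, 0], "hand": 0.0},
])

```text
clock: 48.55
eef_pos: [0.4539, 0.1502, 0.2326]
orientation: [0.0, 0.724, 0.69, 0.0]
ft_force: [0.9, -0.1, -0.1]
opening: -0.0001
```

Call:
apply_moves([
  {"translation": [0, -1, 0], "twist": [0, 0, 0], "hand": 0.0},
  {"translation": [0, -1, 0], "twist": [0, 0, 0], "hand": 0.0},
  {"translation": [0, -1, 0], "twist": [0, 0, 0], "hand": 0.0},
  {"translation": [0, -1, 0], "twist": [0, 0, 0], "hand": 0.0},
  {"translation": [0, -1, 0], "twist": [0, 0, 0], "hand": 0.0},
])

```text
clock: 49.05
eef_pos: [0.4543, 0.0002, 0.2327]
orientation: [0.0, 0.724, 0.69, 0.0]
ft_force: [0.2, 0.6, 0.3]
opening: -0.0
```

```bash
python3 - <<'E'
from ov import *
c=cam("top"); save(c,"t23"); save(cam("scene"),"s23")
a=cv2.cvtColor(cv2.imread("pics/t17.png"),cv2.COLOR_BGR2RGB)
def edge(im,P0):
    # white-plate outline: mask of bright low-sat + hull -> circle fit on bench plane
    h,s,v=cv2.split(cv2.cvtColor(im,cv2.COLOR_RGB2HSV)); m=((v>185)&(s<45)).astype(np.uint8)
    n,l,st,ce=cv2.connectedComponentsWithStats(m)
    q=proj(c,[[P0[0]-.08,P0[1]+.0,.04]])[0]; i=l[int(q[1]),int(q[0])]
    mm=(l==i).astype(np.uint8); cn=max(cv2.findContours(mm,0,2)[0],key=cv2.contourArea)
    hull=cn.reshape(-1,2).astype(float); Q=plane(c,hull,.04)[:,:2]
    ctr=np.array(P0)
    for _ in range(20):
        d=np.linalg.norm(Q-ctr,axis=1); k=abs(d-.0965)<.005
        A=np.c_[2*Q[k],np.ones(k.sum())]; x=np.linalg.lstsq(A,(Q[k]**2).sum(1),rcond=None)[0]; ctr=x[:2]
    return i,ctr,np.sqrt(x[2]+ctr@ctr),k.sum()
print(edge(a,(.592,.0775)),edge(c["image"],(.5994,.222)))
for n in (4,):
    im=c["image"]
E
```

```text
(np.int32(21), array([0.5931, 0.078 ]), np.float64(0.09636835757366449), np.int64(51)) (np.int32(15), array([0.5989, 0.2212]), np.float64(0.09511093623993402), np.int64(47))
```

View pics/t23.png

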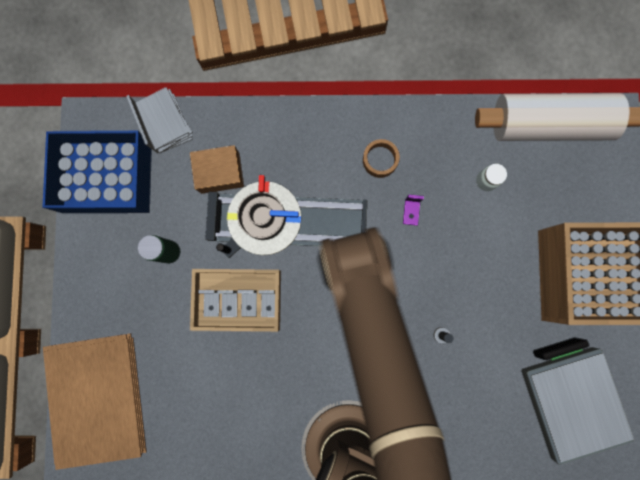

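View pics/s23.png

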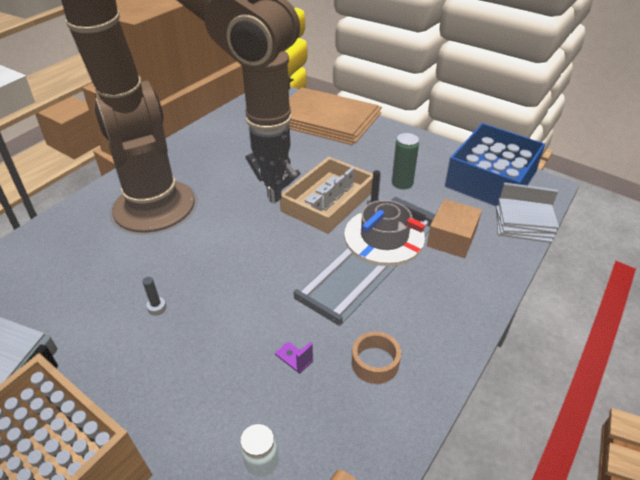

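```bash
python3 - <<'E'
from ov import *
c,s=ov((.599,.2215),"p24",[(.04,.098,(0,255,0)),(.112,.03,(255,0,255)),(.098,.06,(0,0,255))],[(330,180,460,280),(200,165,310,265)])
E
```

```text
(no output)
```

View pics/p24t.png

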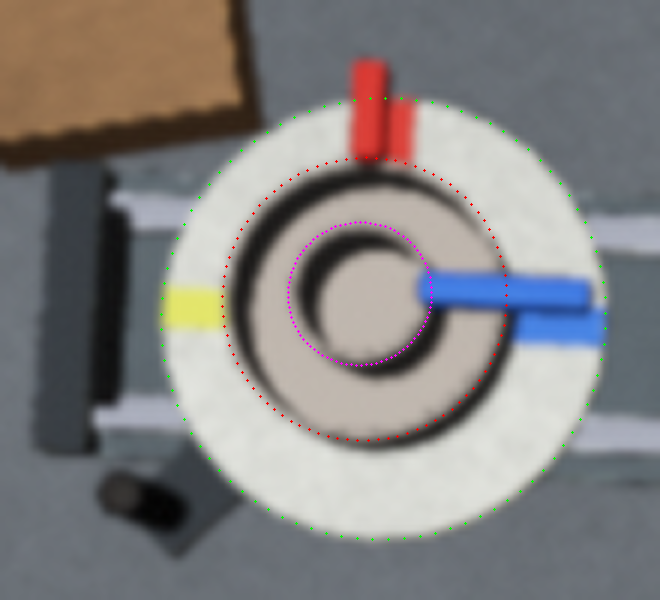

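View pics/p24s.png

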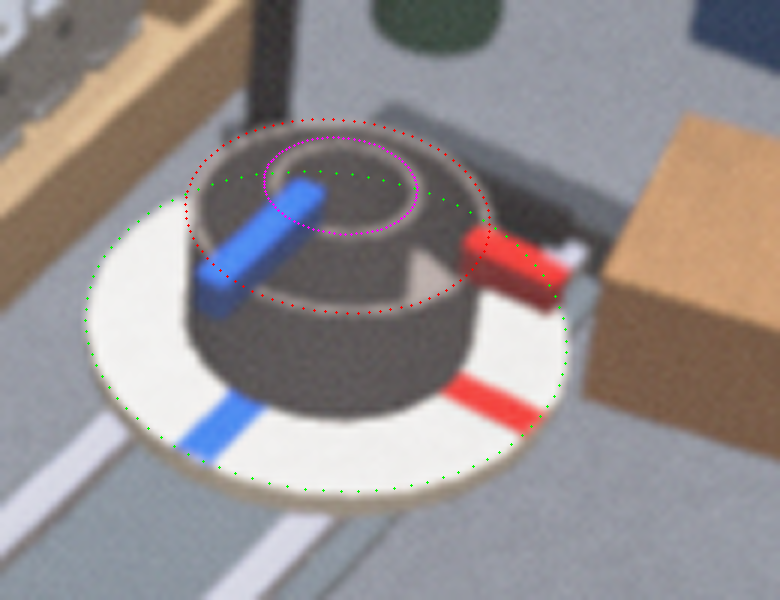

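```bash
python3 -c "
from plant import ticket,telemetry
print(telemetry.read_state()['clock']);print(ticket.job_done())"
```

```text
49.25
the job is handed in; nothing more can be done
None
```

The job is done and handed in at about 49 s. The one loose end is that I measured 143 mm of shuttle travel where the full track is 150 mm.

- **Brackets:** All four steel brackets (three from the plate, one from the bench) stand in the particle-board box. One of them met the box floor harder than intended, with a brief wrist force of about 90 N against the 120 N limit.
- **Tubs:** Only the red and blue tubs were present. Red went on the plate first and blue inside it. The last pictures show both within about 2 mm of the plate centre and each handle along its own stripe.
- **Shuttle:** I pushed the post slowly until it stopped hard. The push rose from 2 N to 22 N with no further movement. After I backed off, the top camera still showed about 143 mm of travel. I took this to mean the shuttle had not started exactly at 0. I did not push a second time to confirm.
- **Bystanders:** In the last pictures the purple look-alike and the other bench items were where they started, and the arm was clear of everything.

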